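# Pack the stone axe heads in their fitted trays

### The job

Pack the four polished stone axe heads for storage: lay each one flat in the foam-lined tray whose hollow is cut to its own length, cutting edge in the hollow's wide end, so that it sits right down on the bed of the hollow. Set them down gently, never letting one drop, and leave the round hammerstone and the scallop shell where they lie.

Things in the scene. Friction and masses are not known exactly. Their poses are not given: they have to be found in the camera images.
- axe_a_mid (a point): The smallest axe head: loose polished dark grey stone, lying flat, 70 mm long, 22 thick, tapering from 38 wide at the thin curved cutting edge to 20 at the blunt butt; 31 wide half-way along, where its two long sides are flat and upright (each slants by 6 to 7 degrees). Point at mid-length, half-way up (11 above its underside). x runs from butt to cutting edge, z up.
- axe_b_mid (a point): The second smallest axe head: loose polished dark grey stone, lying flat, 92 mm long, 25 thick, tapering from 44 wide at the thin curved cutting edge to 22 at the blunt butt; 35 wide half-way along, where its two long sides are flat and upright (each slants by 6 to 7 degrees). Point at mid-length, half-way up (12.5 above its underside). x runs from butt to cutting edge, z up.
- axe_c_mid (a point): The second largest axe head: loose polished dark grey stone, lying flat, 114 mm long, 28 thick, tapering from 50 wide at the thin curved cutting edge to 25 at the blunt butt; 40 wide half-way along, where its two long sides are flat and upright (each slants by 6 to 7 degrees). Point at mid-length, half-way up (14 above its underside). x runs from butt to cutting edge, z up.
- axe_d_mid (a point): The largest axe head: loose polished dark grey stone, lying flat, 136 mm long, 32 thick, tapering from 56 wide at the thin curved cutting edge to 28 at the blunt butt; 44 wide half-way along, where its two long sides are flat and upright (each slants by 6 to 7 degrees). Point at mid-length, half-way up (16 above its underside). x runs from butt to cutting edge, z up.
- tray_a_wide (a point): The smallest tray, for the 70 mm axe head: fixed card tray 109 x 90 mm, 22 high, filled with firm pale foam to 21. In it a tapered hollow 9 deep with a darker bed, 86 long, 51 wide at one end, 33 at the other, and mid-way on both long sides an equally deep finger notch, 40 long, leaving 27 free beside the axe head. Point on the bed (12 above the table) in the middle of the hollow's wide end; its centre lies 43 back along -x; x along the hollow, narrow to wide, z up.
- tray_b_wide (a point): The second smallest tray, for the 92 mm axe head: fixed card tray 131 x 94 mm, 22 high, filled with firm pale foam to 21. In it a tapered hollow 9 deep with a darker bed, 108 long, 57 wide at one end, 35 at the other, and mid-way on both long sides an equally deep finger notch, 40 long, leaving 27 free beside the axe head. Point on the bed (12 above the table) in the middle of the hollow's wide end; its centre lies 54 back along -x; x along the hollow, narrow to wide, z up.
- tray_c_wide (a point): The second largest tray, for the 114 mm axe head: fixed card tray 153 x 98 mm, 22 high, filled with firm pale foam to 21. In it a tapered hollow 9 deep with a darker bed, 130 long, 63 wide at one end, 38 at the other, and mid-way on both long sides an equally deep finger notch, 40 long, leaving 27 free beside the axe head. Point on the bed (12 above the table) in the middle of the hollow's wide end; its centre lies 65 back along -x; x along the hollow, narrow to wide, z up.
- tray_d_wide (a point): The largest tray, for the 136 mm axe head: fixed card tray 175 x 103 mm, 22 high, filled with firm pale foam to 21. In it a tapered hollow 9 deep with a darker bed, 152 long, 69 wide at one end, 41 at the other, and mid-way on both long sides an equally deep finger notch, 40 long, leaving 27 free beside the axe head. Point on the bed (12 above the table) in the middle of the hollow's wide end; its centre lies 76 back along -x; x along the hollow, narrow to wide, z up.
- hammerstone_mid (a point): Bystander: a loose, roundish brown-grey hammerstone, 74 x 66 mm, 50 high, lying among the axe heads. Point at its middle, 25 above the table.
- shell_mid (a point): Bystander: a loose, cream-white ribbed scallop shell, about 80 mm across, 25 high, dome up, lying among the trays. Point at its middle, 12 above the table.

How it is judged:
By the outcome, as a careful person would: the job done as asked, in the order asked, and still so for the second after the job is handed in, with the robot touching nothing.
It also fails if it takes over 118 s, if anything falls off the work surface, if the arm or the gripper's body presses on something with over 40 N, if the wrist force passes 120 N, or if a joint passes its speed limit or range.

### The arm

A 6-joint arm with a two-finger parallel gripper is mounted at the origin on the work surface. World frame = base frame: x ahead of the robot, y to its left, z up, the work surface at z = 0. Lengths are in m, angles in degrees, forces in N, time in s.
With the tool pointing down it reaches from about 0.35 to 0.775 m from the base axis. Payload 7.3 kg.
Tool frame: the origin (TCP) lies between the finger pads; the fingertips stand 8 mm ahead of it and the grasp point (between the pads) lies 11 mm behind it (env.tip_reach is the distance from the TCP to the fingertips, in m); z points along the fingers, y is the direction in which the jaws open and shut (so a half turn about z gives the same grasp; the last joint's range is limited). The gripper opens to 92 mm and grips with 3 to 60 N. Pads are 19 mm wide; open, the fingers measure 130 mm over their backs; the gripper's body (75 mm by 190 mm) begins 47 mm behind the grasp point.
Start: joints at [-73.74, 19.595, 87.324, -0, 73.075, -8.365], TCP at [0.219, -0.477, 0.198] pointing down, gripper open.
Joint ranges: [-145.02, 145.02], [-44.19, 115.74], [2.07, 154.8], [-57.11, 237.11], [16.16, 152.29], [-177.93, 177.93]. Speed limits (degrees/s): [147.25, 147.25, 180, 180, 180, 180].

### API

Orientations are given as [roll, pitch, yaw] about the fixed x, y, z axes, in that order (R = Rz(yaw) Ry(pitch) Rx(roll)).
In Python, from station import observe, grab_frame, workorder, spot_in, outline_of, env gives the robot as it stands.
- The arm moves only by the tool move_arm, never from a script. Its argument "series" is a list of rows, each an object with "jaw": the opening, from 0 (shut) to 1 (fully open); "slide": the shift along the tool's x, y, z each as a share of 80 cm, from -1 to 1, a list of three; "turn": the turn about the tool's z as a share of 30 degrees, from -1 to 1. In form: [{"jaw": jaw, "slide": [tx, ty, tz], "turn": turn}, ...]. A call has 1 to 20 rows; each row shifts and turns the commanded pose from where the row before left it, along the tool's axes as they then stand; what a row does not reach is not made up. A row lasts 1/8 s, in which the tool goes at most 62.5 mm and 10.7 degrees, less where a joint would pass 70% of its speed; a pose out of reach is approached as far as the arm can. A call with a number of a shift or a turn outside -1 to 1 is refused whole. A call with a gripper value outside its range is refused whole. The fingers move at their own pace and stop on an object; "grip_force" is the grip in N (left out, the last holds). Time passes only in rows, so rows that do not move let the fingers close. It gives the time, the measured TCP pose, the force and the opening at its end, in the units of the state.
- observe(): the state, without advancing time (a new reading comes with each control period).
- grab_frame(name): name is "scene" or "top" or "wrist"; returns a dict with "image" (420x560x3 uint8, blue, green, red), "range_z" (420x560 float32, m along the optical axis (not along the pixel's ray), 0 where there is no reading), "camera_matrix" (3x3 intrinsics, pixels), "dist_coeffs" ([k1, k2, p1, p2, k3] as OpenCV has them; the pictures are not rectified), "rvec" (rotation vector, rad) and "tvec" (3), from world to camera coordinates, as OpenCV has them; the wrist camera has in their place "tool_from_camera" (4x4, takes a point from camera to tool coordinates, whose origin is the TCP and whose axes are the flange's). Camera axes: x right, y down, z forward; pixel columns grow to the right and rows downward; lengths in m; the calibration is good to about 2 mm. A picture is of the moment at which its call begins: read the wrist's pose just before it.
- workorder.job_done(): hands the job in, once; it reports no verdict.
Trained networks look in a picture, given as the dict that the camera call returned (one of the last four; its "shot" number tells which), for a name from the list of things; names that differ only in an ending like _2 or _b are one class to them, and where a whole thing is asked for, a point or a joint stands for the part that bears it (a point fixed in the world has none). Each returns a list of dicts, best first, with "conf" (0 to 1); they miss things now and then, are a little off and sometimes report something else, mostly with a low value. They report only what shows in the picture. A call takes as long as a camera call.
- spot_in(picture, name): "location" ([column, row] in pixels, amid what is visible of it).
- outline_of(picture, name): "pixels" (420x560 bool, what is visible of it) and "location" ([column, row] in pixels, amid what is visible of it).
The state is a dict: "time_s": time; "joint_pos": joint angles; "qvel": joint speeds; "tau": joint torques, N m; "tcp_pos": TCP position; "tcp_rot": TCP orientation; "wrist_force": force on the tool from outside, world axes, zero at the start; "ft_torque": the same for the moment, N m; "gripper_width": opening from 0.0 (shut) to 1.0 (fully open).
Only numpy, scipy, OpenCV 4.12 (cv2) and the standard library are available. Lean on these libraries where they do the work, as an engineer would, in place of code of your own. Each camera call takes 0.05 s, during which the arm holds its last target.

## Working session

There is one attempt and no reset: what is moved stays moved. The work goes in short steps, Python scripts to look and compute and a tool call to move; the robot and the scene stay as the last step left them, time stands still between calls to the robot, and variables do not carry over. Pictures are saved under pics/ and viewed, and the job is handed in when it is done.

Besides the shell and the picture viewer there is one more tool, called after "Call:" by a JSON object that holds its "api" and its "payload". move_arm: Moves the arm, as the interface text tells. Its arguments: {"type":"object","properties":{"series":{"type":"array","items":{"type":"object","properties":{"jaw":{"type":"number"},"slide":{"type":"array","items":{"type":"number"}},"turn":{"type":"number"}}}},"grip_force":{"type":"number"}},"required":["series"]}

```bash
ls; mkdir -p pics; python3 - <<'E'
from station import *
import cv2,numpy as np
s=observe();print(s)
for n in ["top","scene"]:
    f=grab_frame(n);cv2.imwrite(f"pics/{n}0.png",f["image"]);print(n,f["camera_matrix"],f["dist_coeffs"],f["rvec"],f["tvec"])
    np.savez(f"{n}0.npz",**{k:v for k,v in f.items()})
    if n=="top":
        for k in ["axe_a_mid","tray_a_wide","hammerstone_mid","shell_mid"]:
            print(k,[(np.round(d["location"]),round(d["conf"],2),int(d["pixels"].sum())) for d in outline_of(f,k)])
E
```

```text
pics
{'time_s': 0.0, 'joint_pos': array([-7.37396326e+01,  1.96373834e+01,  8.73778527e+01, -9.20071503e-04,
        7.30759021e+01, -8.36477390e+00]), 'qvel': array([-0.06307689,  0.05078817,  0.00972153,  0.00128134, -0.07810878,
        0.08118205]), 'tau': array([-1.36007937e-03, -4.31237805e+01, -2.44222873e+01,  7.17601064e-02,
        5.56907896e-02, -1.27827093e-04]), 'tcp_pos': array([ 0.21864369, -0.47679217,  0.19683265]), 'tcp_rot': array([-1.79909703e+02, -1.23878659e-02,  2.46254001e+01]), 'wrist_force': array([0.37930574, 0.81123964, 0.03313984]), 'ft_torque': array([0.01189193, 0.07455915, 0.03520602]), 'gripper_width': 1.0006281905780428}
top [[398.95666831   0.         276.56632301]
 [  0.         398.95666831 207.30095887]
 [  0.           0.           1.        ]] [-0.08838573  0.          0.          0.          0.        ] [ 2.1432254  -2.11641617  0.21884188] [-0.01285262  0.56067143  0.97995895]
axe_a_mid [(array([160., 285.]), 0.84, 314)]
tray_a_wide [(array([271., 166.]), 0.91, 1330)]
hammerstone_mid [(array([332., 256.]), 0.74, 545)]
shell_mid [(array([120., 217.]), 0.89, 682)]
scene [[522.71834845   0.         282.95000703]
 [  0.         522.71834845 207.33378392]
 [  0.           0.           1.        ]] [0.00357066 0.         0.         0.         0.        ] [ 0.79008537  2.46328094 -1.21348189] [ 0.44504609 -0.12384117  1.54881316]
```

View pics/top0.png

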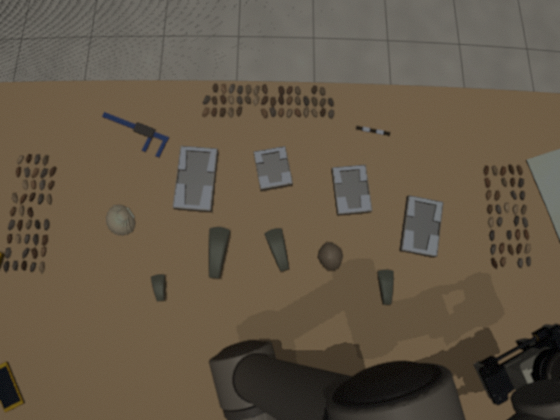

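View pics/scene0.png

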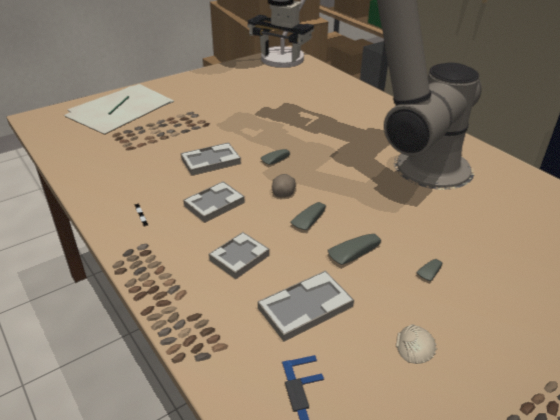

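```bash
cat > h.py <<'E'
import cv2,numpy as np
from scipy.optimize import minimize
AX=dict(a=(70,38,20,31,22),b=(92,44,22,35,25),c=(114,50,25,40,28),d=(136,56,28,44,32))
TR=dict(a=(109,90,86,51,33),b=(131,94,108,57,35),c=(153,98,130,63,38),d=(175,103,152,69,41))
def cam_of(f):
    return f["camera_matrix"],f["dist_coeffs"],np.asarray(f["rvec"]).ravel(),np.asarray(f["tvec"]).ravel()
def wristcam(f,s):
    from scipy.spatial.transform import Rotation as R
    T=np.eye(4);T[:3,:3]=R.from_euler('xyz',s["tcp_rot"],degrees=True).as_matrix();T[:3,3]=s["tcp_pos"]
    C=np.linalg.inv(T@np.asarray(f["tool_from_camera"]))
    return f["camera_matrix"],f["dist_coeffs"],cv2.Rodrigues(C[:3,:3])[0].ravel(),C[:3,3]
def proj(cam,P):
    return cv2.projectPoints(np.asarray(P,float).reshape(-1,1,3),cam[2],cam[3],cam[0],cam[1])[0].reshape(-1,2)
def unproj(cam,uv,z):
    n=cv2.undistortPoints(np.asarray(uv,float).reshape(-1,1,2),cam[0],cam[1]).reshape(-1,2)
    R=cv2.Rodrigues(cam[2])[0];c=-R.T@cam[3]
    d=np.c_[n,np.ones(len(n))]@R
    return c+d*((z-c[2])/d[:,2])[:,None]
def xf(P,x,y,yaw):
    c,s=np.cos(yaw),np.sin(yaw);P=np.asarray(P,float)
    return np.c_[x+c*P[:,0]-s*P[:,1],y+s*P[:,0]+c*P[:,1],P[:,2]]
def axe_pts(k,z0=0):
    L,we,wb,wm,t=[v/1000 for v in AX[k]]
    # outline along length: butt, mid, edge (curved)
    pts=[]
    for x,w,h in [(-L/2,wb*.6,t*.3),(-L/2+.004,wb,t*.7),(0,wm,t),(L/2-.012,we*.98,t*.5),(L/2-.006,we,t*.1),(L/2-.002,we*.5,0.001),(L/2,0,0.001)]:
        for sy in(-1,1):
            for sz in(-1,1): pts.append((x,sy*w/2,z0+t/2+sz*h/2))
    return np.array(pts)
def tray_pts(k):
    L,W=[v/1000 for v in TR[k][:2]]
    return np.array([(sx*L/2,sy*W/2,z) for sx in(-1,1) for sy in(-1,1) for z in(0,.022)])
def render(cam,P,S):
    m=np.zeros((420*S,560*S),np.uint8)
    q=(proj(cam,P)+.5)*S-.5
    cv2.fillConvexPoly(m,cv2.convexHull(np.round(q*16).astype(np.int32)),1,shift=4)
    return m
def fit(cam,mask,pts,z,flip=False,S=4):
    ys,xs=np.nonzero(mask);M=cv2.resize(mask.astype(np.uint8)*255,None,fx=S,fy=S,interpolation=cv2.INTER_LINEAR)>127
    w=unproj(cam,np.c_[xs,ys],z)[:,:2];c=w.mean(0);e,v=np.linalg.eigh(np.cov(w.T));a0=np.arctan2(v[1,1],v[0,1])
    best=None
    def cost(p):
        m=render(cam,xf(pts,p[0]/1e3,p[1]/1e3,p[2]*np.pi/180),S)>0
        return 1-(m&M).sum()/(m|M).sum()
    out=[]
    for a in (a0,a0+np.pi):
        x0=[c[0]*1e3,c[1]*1e3,np.degrees(a)]
        r=minimize(cost,x0,method="Nelder-Mead",options=dict(initial_simplex=[x0,[x0[0]+4,x0[1],x0[2]],[x0[0],x0[1]+4,x0[2]],[x0[0],x0[1],x0[2]+5]],xatol=.05,fatol=1e-4))
        out.append((1-r.fun,r.x[0],r.x[1],(r.x[2]+180)%360-180))
    return sorted(out,reverse=True)
E
python3 - <<'E'
from station import *
from h import *
f=grab_frame("top");cam=cam_of(f)
vis=cv2.resize(f["image"],None,fx=3,fy=3,interpolation=cv2.INTER_CUBIC)
for k in "abcd":
    for nm,pts,z in((f"axe_{k}_mid",axe_pts(k),AX[k][4]/2e3),(f"tray_{k}_wide",tray_pts(k),.022)):
        for d in outline_of(f,nm)[:2]:
            r=fit(cam,d["pixels"],pts,z); print(nm,round(d["conf"],2),np.round(d["location"]),[np.round(q,3) for q in r])
for nm in["hammerstone_mid","shell_mid"]:
    d=outline_of(f,nm)[0];print(nm,d["location"],unproj(cam,[d["location"]],.02))
# range check
print(f["range_z"].min(),f["range_z"].max())
v=vis[380:960,280:1080+280]; cv2.imwrite("pics/topz.png",vis[400:960,320:1120]); cv2.imwrite("pics/topz2.png",vis[400:960,640:1440])
E
```

```text
axe_a_mid 0.65 [160. 288.] [array([  0.762, 351.799, 300.785,  14.739]), array([   0.718,  352.375,  298.596, -167.481])]
tray_a_wide 0.57 [272. 170.] [array([  0.965, 678.777,   5.832,  11.241]), array([   0.965,  678.777,    5.832, -168.759])]
axe_b_mid 0.72 [384. 286.] [array([   0.944,  361.675, -296.2  ,    1.277]), array([   0.777,  361.205, -295.323, -175.53 ])]
tray_b_wide 0.95 [351. 189.] [array([   0.96 ,  622.524, -210.257,    5.892]), array([   0.96 ,  622.524, -210.257, -174.108])]
axe_c_mid 0.65 [279. 244.] [array([  0.918, 456.892, -11.082,  17.413]), array([   0.739,  458.213,  -12.345, -162.247])]
tray_c_wide 0.55 [423. 226.] [array([   0.935,  523.561, -400.246,  169.185]), array([   0.935,  523.561, -400.246,  -10.815])]
axe_d_mid 0.89 [220. 249.] [array([  0.945, 446.207, 150.13 ,  -4.653]), array([  0.767, 446.966, 150.475, 171.166])]
tray_d_wide 0.81 [195. 181.] [array([  0.973, 646.791, 216.724, 176.683]), array([  0.973, 646.791, 216.724,  -3.317])]
tray_d_wide 0.55 [281. 245.] [array([ 2.50000e-01,  4.84001e+02, -2.33810e+01,  2.00000e-03]), array([ 2.50000e-01,  4.84001e+02, -2.33810e+01, -1.79998e+02])]
hammerstone_mid [331.0, 254.2] [[ 0.44364225 -0.15078075  0.02      ]]
shell_mid [120.6, 216.2] [[0.53684782 0.4116126  0.02      ]]
0.0 2.116168
```

View pics/topz.png

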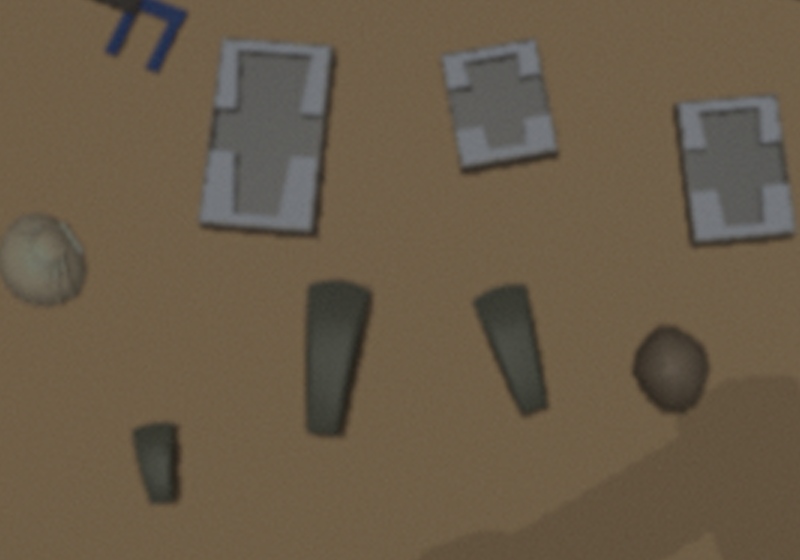

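View pics/topz2.png

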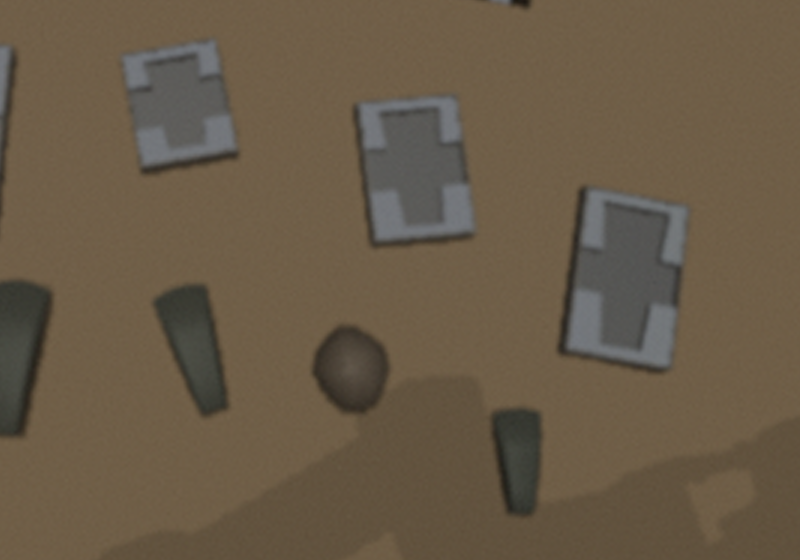

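```bash
cat >> h.py <<'E'
def plan(s,x,y,z,yaw,step=.055):
    cy=s["tcp_rot"][2];d=(yaw-cy+180)%360-180
    print("at",np.round(s["tcp_pos"]*1e3,1),np.round(s["tcp_rot"],2),"t",round(s["time_s"],2),"F",np.round(s["wrist_force"],1),"w",round(s["gripper_width"]*92,1))
    t=-d/30;n=int(np.ceil(abs(t)/.33));print("turn total",round(t,4),"rows",n,"each",round(t/max(n,1),4))
    a=np.radians(yaw);D=np.array([x,y,z])-s["tcp_pos"]
    v=np.array([np.cos(a)*D[0]+np.sin(a)*D[1],np.sin(a)*D[0]-np.cos(a)*D[1],-D[2]])/.8
    n=int(np.ceil(np.linalg.norm(v)*.8/step));print("slide total",np.round(v,4),"rows",n,"each",np.round(v/max(n,1),4), "xy each(6):",np.round(v/6,4))
E
python3 - <<'E'
from station import *
from h import *
s=observe();f=grab_frame("wrist");print(f["tool_from_camera"],f["camera_matrix"])
plan(s,.362-.05,-.296,.20,1.3)
cv2.imwrite("pics/w0.png",f["image"])
E
```

```text
[[-9.11188072e-04 -9.59420573e-01 -2.81977543e-01  7.61925484e-02]
 [ 9.99999459e-01 -1.01566144e-03  2.24340207e-04 -1.23988376e-04]
 [-5.01630327e-04 -2.81977186e-01  9.59420979e-01 -1.88166520e-01]
 [ 0.00000000e+00  0.00000000e+00  0.00000000e+00  1.00000000e+00]] [[341.54230881   0.         283.28543536]
 [  0.         341.54230881 205.96625842]
 [  0.           0.           1.        ]]
at [ 218.8 -477.3  197.6] [179.99   0.    24.63] t 0.85 F [ 0.4 -0.2 -0.8] w 91.7
turn total 0.7776 rows 3 each 0.2592
slide total [ 0.1216 -0.2239 -0.003 ] rows 4 each [ 0.0304 -0.056  -0.0008] xy each(6): [ 0.0203 -0.0373 -0.0005]
```

View pics/w0.png

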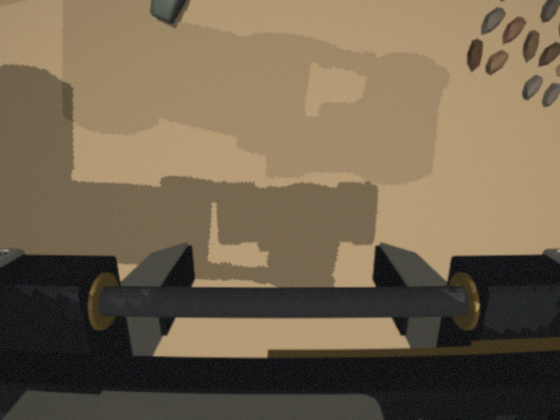

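Call:
{"api": "move_arm", "payload": {"series": [{"jaw": 1,"slide": [0,0,0],"turn": 0.259},{"jaw": 1,"slide": [0,0,0],"turn": 0.259},{"jaw": 1,"slide": [0,0,0],"turn": 0.259},{"jaw": 1,"slide": [0.0203,-0.0373,0],"turn": 0},{"jaw": 1,"slide": [0.0203,-0.0373,0],"turn": 0},{"jaw": 1,"slide": [0.0203,-0.0373,0],"turn": 0},{"jaw": 1,"slide": [0.0203,-0.0373,0],"turn": 0},{"jaw": 1,"slide": [0.0203,-0.0373,0],"turn": 0},{"jaw": 1,"slide": [0.0203,-0.0373,0],"turn": 0},{"jaw": 1,"slide": [0,0,0],"turn": 0},{"jaw": 1,"slide": [0,0,0],"turn": 0},{"jaw": 1,"slide": [0,0,0],"turn": 0}]}}

```text
time_s: 2.4
tcp_pos: [0.3118, -0.2968, 0.1975]
tcp_rot: [180.0, 0.0, 1.3]
wrist_force: [-0.1, 0.2, 0.6]
gripper_width: 1.006
```

```bash
cat > look.py <<'E'
import sys
from station import *
from h import *
kind,k,png=sys.argv[1:4]
s=observe();f=grab_frame("wrist");cam=wristcam(f,s)
cv2.imwrite(png,f["image"])
nm=f"axe_{k}_mid" if kind=="axe" else f"tray_{k}_wide"
pts,z=(axe_pts(k),AX[k][4]/2e3) if kind=="axe" else (tray_pts(k),.022)
im=f["image"].copy()
for d in outline_of(f,nm)[:2]:
    rr=fit(cam,d["pixels"],pts,z,S=2)
    m=d["pixels"];print(nm,round(d["conf"],2),np.round(d["location"]),int(m.sum()),[np.round(q,3) for q in rr])
    r=rr[0];
    if d["conf"]>.3:
        c,_=cv2.findContours(m.astype(np.uint8),0,1);cv2.drawContours(im,c,-1,(0,0,255),1)
        q=proj(cam,xf(pts,r[1]/1e3,r[2]/1e3,np.radians(r[3])));cv2.polylines(im,[cv2.convexHull(q.astype(np.int32))],1,(0,255,0),1)
        if kind=="tray":
            for a in (0,):
                L,W,l,ww,wn=[v/1000 for v in TR[k]]
                yaw=r[3] if abs(r[3])<90 else r[3]+180
                h=np.array([(l/2,ww/2,.021),(l/2,-ww/2,.021),(-l/2,-wn/2,.021),(-l/2,wn/2,.021)])
                q=proj(cam,xf(h,r[1]/1e3,r[2]/1e3,np.radians(yaw)));cv2.polylines(im,[q.astype(np.int32)],1,(255,0,0),1)
cv2.imwrite(png,im)
plan(s,s["tcp_pos"][0],s["tcp_pos"][1],s["tcp_pos"][2],s["tcp_rot"][2])
E
python3 look.py axe b pics/w1.png
```

```text
axe_b_mid 0.84 [285. 123.] 2865 [array([ 9.68000e-01,  3.62396e+02, -2.97384e+02,  3.60000e-01]), array([   0.733,  361.748, -297.171, -176.694])]
at [ 311.8 -296.8  197.5] [179.98   0.     1.26] t 2.4 F [-0.1  0.2  0.6] w 92.6
turn total -0.0 rows 0 each -0.0
slide total [ 0.  0. -0.] rows 0 each [ 0.  0. -0.] xy each(6): [ 0.  0. -0.]
```

View pics/w1.png

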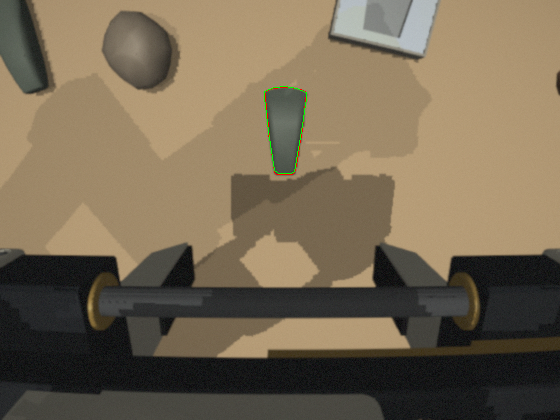

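Call:
{"api": "move_arm", "payload": {"series": [{"jaw": 1,"slide": [0.0633,0.0012,0],"turn": 0.029},{"jaw": 1,"slide": [0,0,0.05],"turn": 0},{"jaw": 1,"slide": [0,0,0.05],"turn": 0},{"jaw": 1,"slide": [0,0,0.05],"turn": 0},{"jaw": 1,"slide": [0,0,0.03],"turn": 0},{"jaw": 1,"slide": [0,0,0.03],"turn": 0},{"jaw": 1,"slide": [0,0,0.0125],"turn": 0},{"jaw": 1,"slide": [0,0,0.0103],"turn": 0},{"jaw": 1,"slide": [0,0,0],"turn": 0},{"jaw": 1,"slide": [0,0,0],"turn": 0}], "grip_force": 25}}

```text
time_s: 3.75
tcp_pos: [0.3631, -0.2963, 0.0119]
tcp_rot: [179.9, -0.0, 0.4]
wrist_force: [0.3, -1.1, 0.6]
gripper_width: 1.003
```

Call:
{"api": "move_arm", "payload": {"series": [{"jaw": 0.5,"slide": [0,0,0],"turn": 0},{"jaw": 0.3,"slide": [0,0,0],"turn": 0},{"jaw": 0.1,"slide": [0,0,0],"turn": 0},{"jaw": 0,"slide": [0,0,0],"turn": 0},{"jaw": 0,"slide": [0,0,0],"turn": 0},{"jaw": 0,"slide": [0,0,0],"turn": 0},{"jaw": 0,"slide": [0,0,0],"turn": 0},{"jaw": 0,"slide": [0,0,0],"turn": 0}], "grip_force": 30}}

```text
time_s: 4.75
tcp_pos: [0.3627, -0.2958, 0.0113]
tcp_rot: [180.0, 0.0, 0.4]
wrist_force: [-1.2, -0.7, 0.0]
gripper_width: 0.177
```

```bash
python3 - <<'E'
from station import *
from h import *
s=observe();plan(s,.363,-.2963,.12,.4)
E
```

```text
at [ 362.7 -295.8   11.3] [180.     0.     0.45] t 4.75 F [-1.2 -0.7  0. ] w 16.3
turn total 0.0015 rows 1 each 0.0015
slide total [ 0.0003  0.0006 -0.1359] rows 2 each [ 0.0002  0.0003 -0.068 ] xy each(6): [ 0.0001  0.0001 -0.0227]
```

```bash
python3 - <<'E'
from station import *
from h import *
f=grab_frame("wrist");cv2.imwrite("pics/w2.png",f["image"])
f=grab_frame("scene");cv2.imwrite("pics/s2.png",cv2.resize(f["image"][80:240,150:400],None,fx=3,fy=3))
s=observe();print(s["gripper_width"],s["wrist_force"])
E
```

```text
0.08661194669562333 [ 0.05510486 -0.84094065  0.32500737]
```

View pics/w2.png

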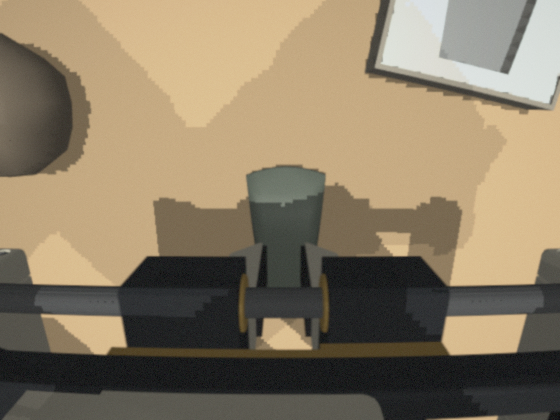

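View pics/s2.png

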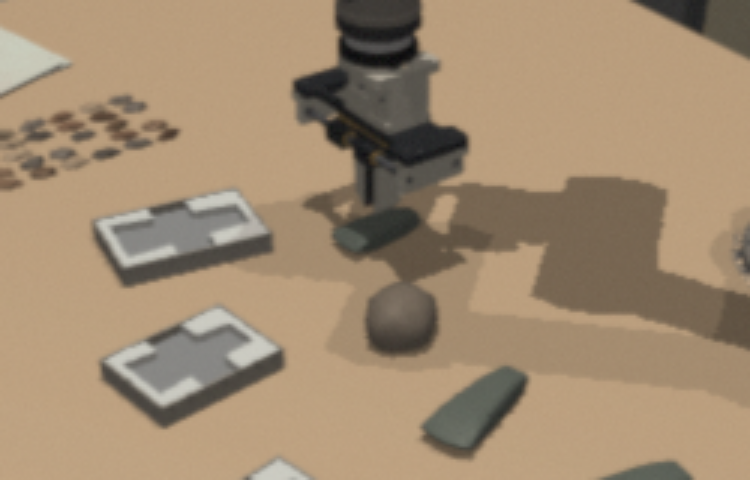

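```bash
python3 - <<'E'
from station import *
from h import *
s=observe();f=grab_frame("wrist");print(s["gripper_width"],s["time_s"],s["tcp_pos"])
cam=wristcam(f,s)
T=np.linalg.inv(f["tool_from_camera"])
for P in [(0,0,.008),(0,0,-.011),(0,.0175,.008),(.0095,.0175,.008),(.0095,.0175,-.011),(.0095,-.0175,.008)]:
    c=T@np.array([*P,1]);print(P,cv2.projectPoints(c[:3].reshape(1,1,3),np.zeros(3),np.zeros(3),f["camera_matrix"],f["dist_coeffs"])[0].ravel().round(1),round(c[2],3))
r=f["range_z"]
for v in(200,225,240,250,260,275,300,320,340):print(v,np.round(r[v,225:345:6],3))
d=outline_of(f,"axe_b_mid");print([(q["conf"],q["location"],q["pixels"].sum()) for q in d])
if d:print(fit(cam,d[0]["pixels"],axe_pts("b"),.0125,S=2))
cv2.imwrite("pics/w3.png",cv2.resize(f["image"][140:360,180:390],None,fx=3.5,fy=2.7,interpolation=cv2.INTER_CUBIC))
E
```

```text
0.08661194669562333 4.85 [ 0.3627377  -0.2958458   0.01127274]
(0, 0, 0.008) [283.4 234.9] 0.21
(0, 0, -0.011) [283.4 247.2] 0.191
(0, 0.0175, 0.008) [311.8 234.9] 0.21
(0.0095, 0.0175, 0.008) [312.2 220.2] 0.207
(0.0095, 0.0175, -0.011) [315.  231.3] 0.189
(0.0095, -0.0175, 0.008) [254.5 220.3] 0.207
200 [0.206 0.207 0.206 0.205 0.187 0.185 0.184 0.183 0.185 0.185 0.185 0.183
 0.185 0.184 0.183 0.185 0.186 0.206 0.206 0.206]
225 [0.21  0.211 0.211 0.209 0.21  0.189 0.185 0.186 0.184 0.184 0.184 0.184
 0.185 0.186 0.184 0.186 0.21  0.212 0.212 0.21 ]
240 [0.213 0.213 0.214 0.213 0.213 0.192 0.187 0.186 0.187 0.186 0.186 0.186
 0.186 0.186 0.187 0.19  0.213 0.212 0.212 0.213]
250 [0.216 0.215 0.215 0.214 0.162 0.161 0.161 0.16  0.165 0.187 0.188 0.188
 0.164 0.161 0.161 0.16  0.16  0.215 0.215 0.216]
260 [0.092 0.093 0.092 0.093 0.092 0.092 0.15  0.151 0.154 0.19  0.191 0.19
 0.154 0.15  0.094 0.092 0.092 0.092 0.092 0.092]
275 [0.085 0.085 0.085 0.084 0.084 0.085 0.088 0.138 0.139 0.192 0.193 0.193
 0.14  0.139 0.087 0.083 0.084 0.084 0.084 0.085]
300 [0.078 0.077 0.077 0.078 0.078 0.078 0.086 0.086 0.086 0.087 0.086 0.086
 0.086 0.085 0.082 0.078 0.078 0.078 0.079 0.078]
320 [0.08  0.079 0.079 0.079 0.079 0.079 0.085 0.13  0.137 0.23  0.229 0.229
 0.129 0.115 0.083 0.08  0.079 0.079 0.08  0.079]
340 [0.081 0.082 0.081 0.081 0.081 0.081 0.099 0.235 0.234 0.235 0.233 0.234
 0.233 0.114 0.088 0.082 0.08  0.082 0.08  0.081]
[(0.62, [285.5, 208.4], np.int64(6241))]
[(np.float64(0.6787725454990614), np.float64(362.33727662298566), np.float64(-297.0567451575117), np.float64(0.4791420231692882)), (np.float64(0.5509425380300197), np.float64(378.42389966533943), np.float64(-296.3845100351207), np.float64(-163.45565545033116))]
```

View pics/w3.png

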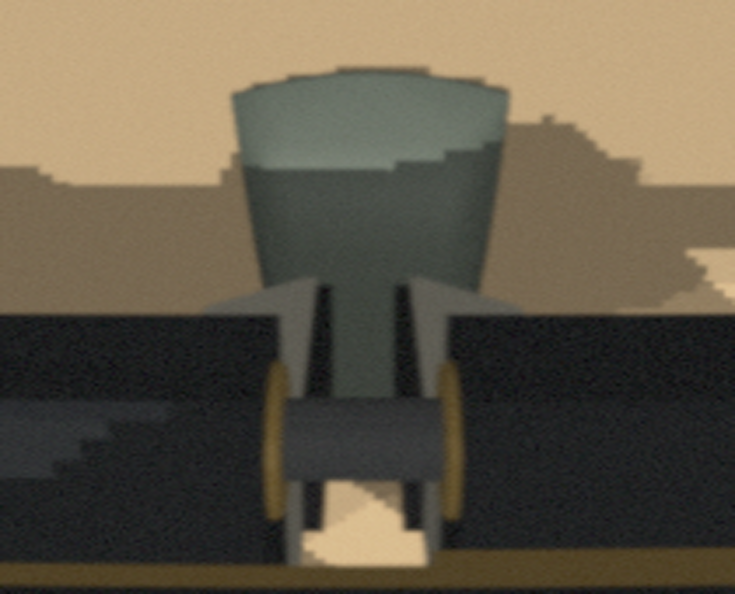

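```bash
python3 - <<'E'
from station import *
print([a for a in dir(env) if a[0]!='_'],env.tip_reach)
s=observe();print(s)
from h import *
d=np.load("scene0.npz")
f=grab_frame("scene");cam=cam_of(f)
im=cv2.resize(f["image"],None,fx=4,fy=4,interpolation=cv2.INTER_CUBIC)
p=s["tcp_pos"]
for dz,c in((-.008,(0,0,255)),(0,(0,255,0)),(.011,(255,0,0)),(.04,(0,255,255)),(.058,(255,255,0))):
    q=proj(cam,[p+[0,0,dz]])[0]*4;cv2.circle(im,(int(q[0]),int(q[1])),4,c,-1);print(dz,q)
x,y=map(int,proj(cam,[p])[0]*4);cv2.imwrite("pics/s3.png",im[max(y-350,0):y+150,x-300:x+300])
E
```

```text
['PlanningError', 'tip_reach'] 0.008
{'time_s': 4.95, 'joint_pos': array([-4.85930793e+01,  2.81442346e+01,  1.09200755e+02, -4.39253557e-03,
        4.26509231e+01,  4.09636500e+01]), 'qvel': array([-0.00910849,  0.08034514,  0.02715629,  0.03976319,  0.05308109,
       -0.0028726 ]), 'tau': array([-1.47870982e-03, -4.18961012e+01, -1.56486422e+01,  5.78229048e-02,
       -2.54400086e-02,  3.59177866e-04]), 'tcp_pos': array([ 0.36272957, -0.29585092,  0.0112842 ]), 'tcp_rot': array([ 1.79994963e+02, -4.31783486e-04,  4.46501271e-01]), 'wrist_force': array([-0.14971977, -0.67467038,  0.04023149]), 'ft_torque': array([ 0.00213303,  0.000919  , -0.0213982 ]), 'gripper_width': 0.021098913020400276}
-0.008 [1102.15643831  632.75931214]
0 [1102.18850262  623.62283041]
0.011 [1102.23291169  610.96685563]
0.04 [1102.35180313  577.07329618]
0.058 [1102.42695016  555.64202032]
```

View pics/s3.png

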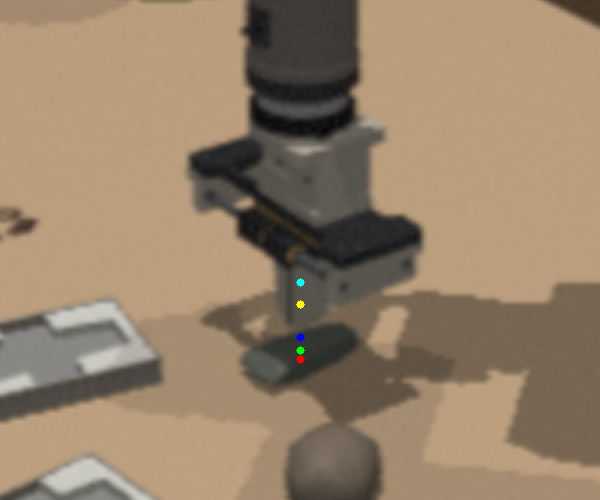

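```bash
cat >> h.py <<'E'
def cloud(f,M):
    r=f["range_z"];v,u=np.nonzero(r>0)
    n=cv2.undistortPoints(np.c_[u,v].astype(float).reshape(-1,1,2),f["camera_matrix"],f["dist_coeffs"]).reshape(-1,2)
    P=np.c_[n,np.ones(len(n)),1/r[v,u]]*r[v,u][:,None]
    return (P@np.asarray(M).T)[:,:3],u,v
E
python3 - <<'E'
from station import *
from h import *
f=grab_frame("wrist");P,u,v=cloud(f,f["tool_from_camera"])
m=(abs(P[:,1])<.04)&(P[:,2]<-.025)
Q=P[m]
for c in(268,300,306):
  k=u==c
  print(c,[(int(b),*np.round(p*1e3,0)) for b,p in zip(v[k],P[k]) if 238<b<350][::4])
# finger lower limit
s=(abs(P[:,1])<.04)&(P[:,2]<-.02)&(P[:,0]<.03);print(np.sort(P[s][:,2])[-20:])
# scene / top camera cloud near tool: points in cylinder
st=observe();p=st["tcp_pos"]
for n in("scene",):
    g=grab_frame(n);cam=cam_of(g);R=cv2.Rodrigues(cam[2])[0];M=np.eye(4);M[:3,:3]=R.T;M[:3,3]=-R.T@cam[3]
    W,u,v=cloud(g,M);D=W-p
    k=(abs(D[:,0])<.03)&(abs(D[:,1])<.04)&(D[:,2]>.005)&(D[:,2]<.1)
    D=D[k];o=np.argsort(D[:,2]);print(np.round(D[o][:80:2]*1e3,0).tolist())
E
```

```text
268 [(239, np.float64(6.0), np.float64(-8.0), np.float64(-14.0)), (243, np.float64(4.0), np.float64(-8.0), np.float64(-15.0)), (247, np.float64(11.0), np.float64(-7.0), np.float64(-36.0)), (251, np.float64(11.0), np.float64(-7.0), np.float64(-41.0)), (255, np.float64(11.0), np.float64(-7.0), np.float64(-45.0)), (259, np.float64(36.0), np.float64(-4.0), np.float64(-103.0)), (263, np.float64(36.0), np.float64(-4.0), np.float64(-104.0)), (267, np.float64(36.0), np.float64(-4.0), np.float64(-108.0)), (271, np.float64(37.0), np.float64(-4.0), np.float64(-111.0)), (275, np.float64(36.0), np.float64(-4.0), np.float64(-112.0)), (279, np.float64(36.0), np.float64(-4.0), np.float64(-114.0)), (283, np.float64(36.0), np.float64(-4.0), np.float64(-116.0)), (287, np.float64(36.0), np.float64(-4.0), np.float64(-118.0)), (291, np.float64(36.0), np.float64(-4.0), np.float64(-119.0)), (295, np.float64(35.0), np.float64(-4.0), np.float64(-119.0)), (299, np.float64(34.0), np.float64(-3.0), np.float64(-120.0)), (303, np.float64(33.0), np.float64(-4.0), np.float64(-120.0)), (307, np.float64(33.0), np.floa
[... 4450 characters left out ...]
.0], [25.0, 2.0, 6.0], [21.0, 6.0, 6.0], [-28.0, 5.0, 6.0], [26.0, -12.0, 7.0], [29.0, 7.0, 7.0], [15.0, -17.0, 7.0], [-7.0, 12.0, 7.0], [1.0, 14.0, 7.0], [19.0, 8.0, 7.0], [-15.0, 11.0, 7.0], [12.0, -1.0, 7.0], [25.0, 18.0, 7.0], [29.0, 2.0, 8.0], [21.0, 1.0, 8.0], [-29.0, 8.0, 8.0], [19.0, 23.0, 8.0], [-29.0, -12.0, 8.0], [-11.0, 17.0, 8.0], [25.0, 6.0, 8.0], [-8.0, 16.0, 9.0], [-13.0, -1.0, 9.0], [19.0, -17.0, 9.0], [-22.0, 12.0, 9.0], [18.0, 12.0, 9.0], [-6.0, -12.0, 9.0], [-24.0, -6.0, 9.0], [21.0, -9.0, 9.0], [-17.0, 4.0, 9.0], [-7.0, 3.0, 10.0], [0.0, 13.0, 10.0], [-16.0, -10.0, 10.0], [14.0, 17.0, 10.0], [-13.0, -6.0, 10.0], [25.0, -4.0, 10.0], [17.0, -5.0, 10.0], [11.0, 13.0, 10.0]]
```

Call:
{"api": "move_arm", "payload": {"series": [{"jaw": 0.5,"slide": [0,0,0],"turn": 0},{"jaw": 1,"slide": [0,0,0],"turn": 0},{"jaw": 1,"slide": [0,0,0],"turn": 0},{"jaw": 1,"slide": [0,0,0],"turn": 0},{"jaw": 1,"slide": [0,0,0],"turn": 0},{"jaw": 1,"slide": [0,0,0],"turn": 0},{"jaw": 1,"slide": [0,0,0],"turn": 0},{"jaw": 1,"slide": [0,0,0],"turn": 0}]}}

```text
time_s: 6.1
tcp_pos: [0.3628, -0.2958, 0.0113]
tcp_rot: [180.0, -0.0, 0.4]
wrist_force: [0.9, -0.1, -0.4]
gripper_width: 0.824
```

```bash
python3 - <<'E'
from station import *
from h import *
s=observe();print(s["gripper_width"],s["tcp_pos"])
f=grab_frame("wrist");P,u,v=cloud(f,f["tool_from_camera"])
cv2.imwrite("pics/w4.png",f["image"])
for sg in(-1,1):
    k=(P[:,1]*sg>.03)&(P[:,1]*sg<.075)&(P[:,2]<-.0195)&(P[:,0]<.025)&(P[:,2]>-.09)
    Q=P[k];o=np.argsort(-Q[:,2])[:400];print(sg,len(Q),np.round(Q[o][::25]*1e3,1).tolist(),u[k].min(),u[k].max(),v[k].min(),v[k].max())
E
```

```text
0.8240464816852174 [ 0.36275622 -0.29584909  0.01129292]
-1 2755 [[9.0, -38.5, -29.3], [8.2, -38.1, -31.2], [-8.7, -38.1, -32.0], [4.7, -38.0, -33.1], [11.0, -40.3, -33.9], [10.2, -39.7, -34.5], [-4.6, -38.1, -35.4], [9.3, -39.5, -36.0], [1.6, -38.4, -36.7], [-3.6, -38.1, -37.2], [9.6, -38.5, -37.9], [10.9, -47.4, -38.6], [10.6, -48.7, -39.3], [4.2, -38.0, -40.0], [4.5, -38.3, -40.5], [10.9, -49.6, -41.0]] 146 209 242 355
1 2750 [[-3.5, 38.0, -28.9], [9.7, 38.2, -30.9], [9.6, 40.0, -32.1], [4.6, 37.6, -33.0], [0.1, 37.7, -33.9], [-7.9, 37.6, -34.5], [10.4, 46.1, -35.3], [0.1, 37.7, -36.1], [-1.2, 37.7, -36.8], [10.2, 41.2, -37.3], [7.5, 37.8, -38.0], [6.7, 37.7, -38.6], [4.3, 37.8, -39.2], [5.7, 37.5, -39.8], [6.9, 37.8, -40.3], [10.7, 50.3, -40.9]] 357 421 242 348
```

View pics/w4.png

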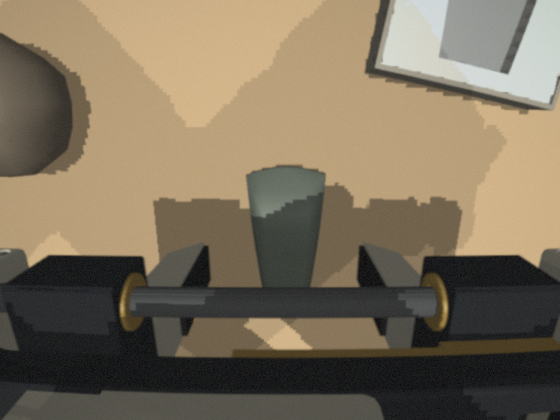

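Call:
{"api": "move_arm", "payload": {"series": [{"jaw": 1,"slide": [0,0,0.01],"turn": 0},{"jaw": 1,"slide": [0,0,0.01],"turn": 0},{"jaw": 1,"slide": [0,0,0.01],"turn": 0},{"jaw": 1,"slide": [0,0,0.008],"turn": 0},{"jaw": 1,"slide": [0,0,0.004],"turn": 0},{"jaw": 1,"slide": [0,0,0.003],"turn": 0},{"jaw": 1,"slide": [0,0,0],"turn": 0}]}}

```text
time_s: 7.02
tcp_pos: [0.3628, -0.2959, -0.0248]
tcp_rot: [180.0, -0.0, 0.4]
wrist_force: [0.0, -0.5, 0.4]
gripper_width: 1.001
```

Call:
{"api": "move_arm", "payload": {"series": [{"jaw": 0.5,"slide": [0,0,0],"turn": 0},{"jaw": 0.3,"slide": [0,0,0],"turn": 0},{"jaw": 0.1,"slide": [0,0,0],"turn": 0},{"jaw": 0,"slide": [0,0,0],"turn": 0},{"jaw": 0,"slide": [0,0,0],"turn": 0},{"jaw": 0,"slide": [0,0,0],"turn": 0},{"jaw": 0,"slide": [0,0,0],"turn": 0},{"jaw": 0,"slide": [0,0,0],"turn": 0}], "grip_force": 30}}

```text
time_s: 8.02
tcp_pos: [0.3628, -0.296, -0.0247]
tcp_rot: [180.0, -0.0, 0.4]
wrist_force: [-0.1, -1.3, -0.4]
gripper_width: 0.383
```

```bash
python3 - <<'E'
from station import *
from h import *
s=observe();plan(s,.52,-.221,.10,5.9)
E
```

```text
at [ 362.8 -296.   -24.7] [ 1.7998e+02 -1.0000e-02  4.5000e-01] t 8.03 F [-0.1 -1.3 -0.4] w 35.3
turn total -0.1818 rows 1 each -0.1818
slide total [ 0.2051 -0.073  -0.1559] rows 4 each [ 0.0513 -0.0183 -0.039 ] xy each(6): [ 0.0342 -0.0122 -0.026 ]
```

Call:
{"api": "move_arm", "payload": {"series": [{"jaw": 0,"slide": [0,0,-0.02],"turn": 0},{"jaw": 0,"slide": [0,0,-0.04],"turn": 0},{"jaw": 0,"slide": [0,0,-0.05],"turn": -0.09},{"jaw": 0,"slide": [0,0,-0.046],"turn": -0.092},{"jaw": 0,"slide": [0.041,-0.0146,0],"turn": 0},{"jaw": 0,"slide": [0.041,-0.0146,0],"turn": 0},{"jaw": 0,"slide": [0.041,-0.0146,0],"turn": 0},{"jaw": 0,"slide": [0.041,-0.0146,0],"turn": 0},{"jaw": 0,"slide": [0.041,-0.0146,0],"turn": 0},{"jaw": 0,"slide": [0,0,0],"turn": 0},{"jaw": 0,"slide": [0,0,0],"turn": 0}]}}

```text
time_s: 9.4
tcp_pos: [0.519, -0.2207, 0.0995]
tcp_rot: [-180.0, 0.1, 5.9]
wrist_force: [0.3, 0.4, -2.3]
gripper_width: 0.381
```

```bash
python3 look.py tray b pics/w5.png
```

```text
tray_b_wide 0.61 [288.  75.] 20153 [array([   0.988,  622.307, -210.394,    5.625]), array([   0.988,  622.307, -210.394, -174.375])]
at [ 519.  -220.7   99.5] [-1.7996e+02  9.0000e-02  5.9200e+00] t 9.4 F [ 0.3  0.4 -2.3] w 35.1
turn total -0.0 rows 0 each -0.0
slide total [ 0.  0. -0.] rows 0 each [ 0.  0. -0.] xy each(6): [ 0.  0. -0.]
```

View pics/w5.png

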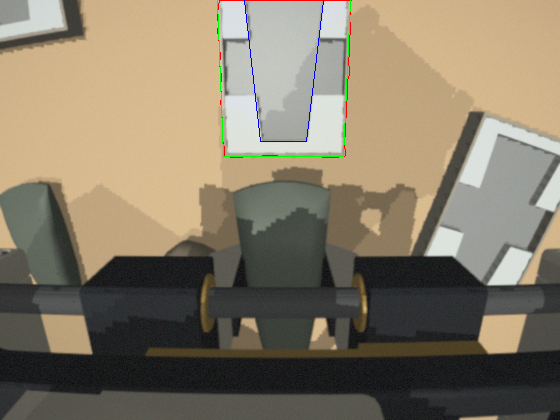

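```bash
python3 - <<'E'
from station import *
from h import *
s=observe();plan(s,.6223,-.2104,-.006,5.8)
E
```

```text
at [ 518.9 -221.2   99.9] [-1.7998e+02  5.0000e-02  5.8600e+00] t 9.5 F [ 0.5 -0.7 -0.2] w 35.7
turn total 0.0019 rows 1 each 0.0019
slide total [ 0.13   -0.0003  0.1324] rows 3 each [ 0.0433 -0.0001  0.0441] xy each(6): [ 0.0217 -0.0001  0.0221]
```

Call:
{"api": "move_arm", "payload": {"series": [{"jaw": 0,"slide": [0.0433,0,0],"turn": 0},{"jaw": 0,"slide": [0.0433,0,0],"turn": 0},{"jaw": 0,"slide": [0.0433,0,0],"turn": 0},{"jaw": 0,"slide": [0,0,0.03],"turn": 0},{"jaw": 0,"slide": [0,0,0.03],"turn": 0},{"jaw": 0,"slide": [0,0,0.03],"turn": 0},{"jaw": 0,"slide": [0,0,0.022],"turn": 0},{"jaw": 0,"slide": [0,0,0.01],"turn": 0},{"jaw": 0,"slide": [0,0,0.005],"turn": 0},{"jaw": 0,"slide": [0,0,0.003],"turn": 0},{"jaw": 0,"slide": [0,0,0],"turn": 0},{"jaw": 0,"slide": [0,0,0],"turn": 0}]}}

```text
time_s: 11.0
tcp_pos: [0.6236, -0.2103, -0.0034]
tcp_rot: [180.0, -0.0, 5.9]
wrist_force: [0.0, -0.5, -1.4]
gripper_width: 0.383
```

```bash
python3 - <<'E'
from station import *
from h import *
f=grab_frame("wrist");cv2.imwrite("pics/w6.png",f["image"])
s=observe();plan(s,.6223,-.2104,-.0127,5.8)
E
```

```text
at [ 623.5 -210.3   -3.5] [ 1.7998e+02 -3.0000e-02  5.9100e+00] t 11.05 F [ 0.4  1.1 -0.4] w 35.3
turn total 0.0037 rows 1 each 0.0037
slide total [-0.0015  0.      0.0115] rows 1 each [-0.0015  0.      0.0115] xy each(6): [-0.0002  0.      0.0019]
```

View pics/w6.png

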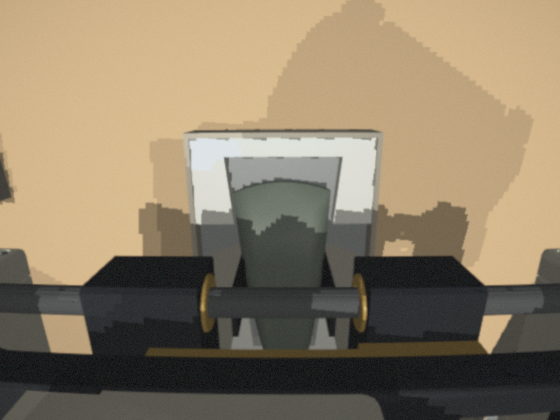

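Call:
{"api": "move_arm", "payload": {"series": [{"jaw": 0,"slide": [-0.001,0,0.004],"turn": 0},{"jaw": 0,"slide": [0,0,0.003],"turn": 0},{"jaw": 0,"slide": [0,0,0.002],"turn": 0},{"jaw": 0,"slide": [0,0,0.001],"turn": 0},{"jaw": 0,"slide": [0,0,0.001],"turn": 0},{"jaw": 0,"slide": [0,0,0],"turn": 0}]}}

```text
time_s: 11.8
tcp_pos: [0.6225, -0.2103, -0.0126]
tcp_rot: [180.0, -0.0, 5.9]
wrist_force: [-0.2, 0.2, -0.9]
gripper_width: 0.384
```

Call:
{"api": "move_arm", "payload": {"series": [{"jaw": 0,"slide": [0,0,0.0007],"turn": 0},{"jaw": 0,"slide": [0,0,0.0007],"turn": 0},{"jaw": 0,"slide": [0,0,0],"turn": 0}]}}

```text
time_s: 12.18
tcp_pos: [0.6227, -0.2103, -0.0128]
tcp_rot: [180.0, -0.0, 5.9]
wrist_force: [-1.5, 1.8, 6.0]
gripper_width: 0.388
```

Call:
{"api": "move_arm", "payload": {"series": [{"jaw": 0.42,"slide": [0,0,0],"turn": 0},{"jaw": 0.45,"slide": [0,0,0],"turn": 0},{"jaw": 0.48,"slide": [0,0,0],"turn": 0},{"jaw": 0.48,"slide": [0,0,0],"turn": 0},{"jaw": 0.48,"slide": [0,0,0],"turn": 0},{"jaw": 0.48,"slide": [0,0,-0.005],"turn": 0},{"jaw": 0.48,"slide": [0,0,-0.01],"turn": 0},{"jaw": 0.48,"slide": [0,0,-0.03],"turn": 0},{"jaw": 0.48,"slide": [0,0,-0.05],"turn": 0},{"jaw": 0.6,"slide": [-0.04,0,-0.05],"turn": 0},{"jaw": 0.8,"slide": [-0.04,0,-0.04],"turn": 0},{"jaw": 1,"slide": [0,0,0],"turn": 0}]}}

```text
time_s: 13.68
tcp_pos: [0.559, -0.2179, 0.1381]
tcp_rot: [179.8, -0.3, 5.8]
wrist_force: [0.9, -0.1, -0.4]
gripper_width: 0.756
```

```bash
python3 look.py axe b pics/w7.png; python3 - <<'E'
from station import *
from h import *
s=observe();plan(s,.46-.06*.95,-.012-.06*.3,.16,17.4)
E
```

```text
axe_b_mid 0.89 [283. 110.] 4299 [array([   0.95 ,  622.271, -210.696,    6.596]), array([   0.725,  621.992, -210.773, -170.043])]
at [ 559.  -217.9  138.1] [179.79  -0.29   5.84] t 13.68 F [ 0.9 -0.1 -0.4] w 69.6
turn total -0.0 rows 0 each -0.0
slide total [ 0.  0. -0.] rows 0 each [ 0.  0. -0.] xy each(6): [ 0.  0. -0.]
at [ 559.1 -217.   134.6] [ 1.7996e+02 -7.0000e-02  5.8800e+00] t 13.78 F [ 0.1  0.6 -0.2] w 77.8
turn total -0.384 rows 2 each -0.192
slide total [-0.1163 -0.2814 -0.0318] rows 5 each [-0.0233 -0.0563 -0.0064] xy each(6): [-0.0194 -0.0469 -0.0053]
```

View pics/w7.png

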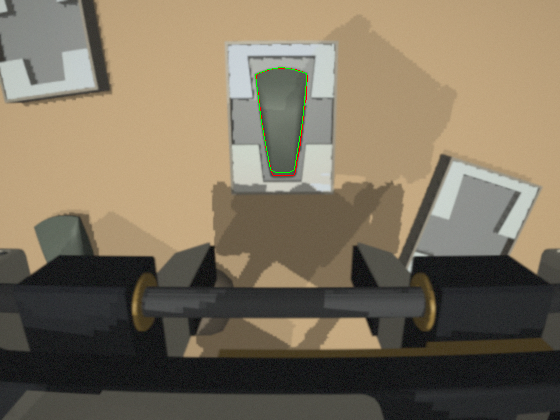

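Call:
{"api": "move_arm", "payload": {"series": [{"jaw": 1,"slide": [0,0,-0.0159],"turn": -0.192},{"jaw": 1,"slide": [0,0,-0.0159],"turn": -0.192},{"jaw": 1,"slide": [-0.0194,-0.0469,0],"turn": 0},{"jaw": 1,"slide": [-0.0194,-0.0469,0],"turn": 0},{"jaw": 1,"slide": [-0.0194,-0.0469,0],"turn": 0},{"jaw": 1,"slide": [-0.0194,-0.0469,0],"turn": 0},{"jaw": 1,"slide": [-0.0194,-0.0469,0],"turn": 0},{"jaw": 1,"slide": [-0.0194,-0.0469,0],"turn": 0},{"jaw": 1,"slide": [0,0,0],"turn": 0},{"jaw": 1,"slide": [0,0,0],"turn": 0},{"jaw": 1,"slide": [0,0,0],"turn": 0}]}}

```text
time_s: 15.15
tcp_pos: [0.4033, -0.0305, 0.1592]
tcp_rot: [-180.0, 0.0, 17.4]
wrist_force: [-0.4, 0.2, 0.4]
gripper_width: 0.998
```

```bash
python3 look.py axe c pics/w8.png; python3 - <<'E'
from station import *
from h import *
s=observe();plan(s,.457,-.0115,.0,17.4)
E
```

```text
at [403.3 -30.5 159.2] [-1.800e+02  2.000e-02  1.739e+01] t 15.15 F [-0.4  0.2  0.4] w 91.8
turn total -0.0 rows 0 each -0.0
slide total [ 0.  0. -0.] rows 0 each [ 0.  0. -0.] xy each(6): [ 0.  0. -0.]
at [403.  -30.5 159.3] [-1.7999e+02  2.0000e-02  1.7380e+01] t 15.25 F [-0.1 -0.  -0.1] w 92.1
turn total -0.0007 rows 1 each -0.0007
slide total [ 0.0715 -0.0024  0.1991] rows 4 each [ 0.0179 -0.0006  0.0498] xy each(6): [ 0.0119 -0.0004  0.0332]
```

View pics/w8.png

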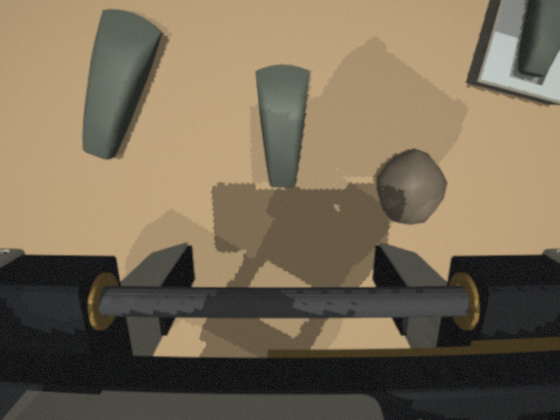

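```bash
cat > look2.py <<'E'
import sys
from station import *
from h import *
k,png,uu,vv=sys.argv[1],sys.argv[2],int(sys.argv[3]),int(sys.argv[4])
s=observe();f=grab_frame("wrist");cam=wristcam(f,s)
o=outline_of(f,f"axe_{k}_mid");print("net",[(round(d["conf"],2),d["location"]) for d in o])
if o and o[0]["conf"]>.3: m=o[0]["pixels"]
else:
    from scipy.spatial.transform import Rotation as R
    T=np.eye(4);T[:3,:3]=R.from_euler('xyz',s["tcp_rot"],degrees=True).as_matrix();T[:3,3]=s["tcp_pos"]
    g=cv2.medianBlur(f["image"],3).astype(int)
    m=((g[...,2]-g[...,0])<12)&(g.sum(2)<420)
    n,l=cv2.connectedComponents(m.astype(np.uint8),connectivity=4);m=l==l[vv,uu]
print(m.sum());r=fit(cam,m,axe_pts(k),AX[k][4]/2e3,S=2);print([np.round(q,3) for q in r]);r=r[0]
im=f["image"].copy();c,_=cv2.findContours(m.astype(np.uint8),0,1);cv2.drawContours(im,c,-1,(0,0,255),1)
q=proj(cam,xf(axe_pts(k),r[1]/1e3,r[2]/1e3,np.radians(r[3])));cv2.polylines(im,[cv2.convexHull(q.astype(np.int32))],1,(0,255,0),1)
cv2.imwrite(png,im)
plan(s,r[1]/1e3,r[2]/1e3,-.026,r[3])
E
python3 look2.py c pics/w9.png 283 130
```

```text
net [(0.66, [279.3, 116.5])]
5149
[array([  0.975, 457.501, -12.406,  17.643]), array([   0.739,  457.006,  -12.879, -155.205])]
at [403.  -30.5 159.3] [-1.7999e+02  2.0000e-02  1.7380e+01] t 15.25 F [-0.1 -0.  -0.1] w 92.1
turn total -0.0088 rows 1 each -0.0088
slide total [ 0.0718 -0.0009  0.2316] rows 4 each [ 0.0179 -0.0002  0.0579] xy each(6): [ 0.012  -0.0001  0.0386]
```

View pics/w9.png

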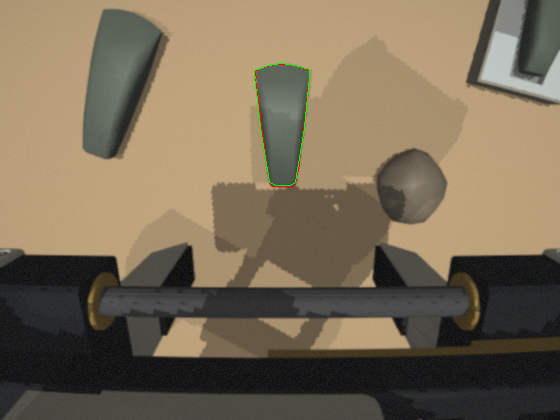

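Call:
{"api": "move_arm", "payload": {"series": [{"jaw": 1,"slide": [0.036,0,0],"turn": -0.009},{"jaw": 1,"slide": [0.036,-0.0009,0],"turn": 0},{"jaw": 1,"slide": [0,0,0.05],"turn": 0},{"jaw": 1,"slide": [0,0,0.05],"turn": 0},{"jaw": 1,"slide": [0,0,0.05],"turn": 0},{"jaw": 1,"slide": [0,0,0.04],"turn": 0},{"jaw": 1,"slide": [0,0,0.025],"turn": 0},{"jaw": 1,"slide": [0,0,0.011],"turn": 0},{"jaw": 1,"slide": [0,0,0.0055],"turn": 0},{"jaw": 1,"slide": [0,0,0],"turn": 0},{"jaw": 0.6,"slide": [0,0,0],"turn": 0},{"jaw": 0.4,"slide": [0,0,0],"turn": 0},{"jaw": 0.2,"slide": [0,0,0],"turn": 0},{"jaw": 0,"slide": [0,0,0],"turn": 0},{"jaw": 0,"slide": [0,0,0],"turn": 0},{"jaw": 0,"slide": [0,0,0],"turn": 0},{"jaw": 0,"slide": [0,0,0],"turn": 0},{"jaw": 0,"slide": [0,0,0],"turn": 0}], "grip_force": 35}}

```text
time_s: 17.6
tcp_pos: [0.4573, -0.0119, -0.0256]
tcp_rot: [180.0, -0.0, 17.7]
wrist_force: [0.7, -0.4, -0.6]
gripper_width: 0.436
```

```bash
python3 - <<'E'
from station import *
from h import *
s=observe();a=np.radians(-10.8)
plan(s,.5236-.105*np.cos(a),-.4002-.105*np.sin(a),.12,-10.8)
E
```

```text
at [457.3 -11.9 -25.6] [ 1.7999e+02 -1.0000e-02  1.7700e+01] t 17.6 F [ 0.7 -0.4 -0.6] w 40.1
turn total 0.9499 rows 3 each 0.3166
slide total [ 0.0411  0.4612 -0.182 ] rows 8 each [ 0.0051  0.0576 -0.0228] xy each(6): [ 0.0068  0.0769 -0.0303]
```

Call:
{"api": "move_arm", "payload": {"series": [{"jaw": 0,"slide": [0,0,-0.02],"turn": 0},{"jaw": 0,"slide": [0,0,-0.04],"turn": 0},{"jaw": 0,"slide": [0,0,-0.06],"turn": 0},{"jaw": 0,"slide": [0,0,-0.06],"turn": 0},{"jaw": 0,"slide": [0,0,0],"turn": 0.238},{"jaw": 0,"slide": [0,0,0],"turn": 0.238},{"jaw": 0,"slide": [0,0,0],"turn": 0.237},{"jaw": 0,"slide": [0,0,0],"turn": 0.237},{"jaw": 0,"slide": [0.005,0.0576,0],"turn": 0},{"jaw": 0,"slide": [0.005,0.0576,0],"turn": 0},{"jaw": 0,"slide": [0.005,0.0576,0],"turn": 0},{"jaw": 0,"slide": [0.005,0.0576,0],"turn": 0},{"jaw": 0,"slide": [0.005,0.0576,0],"turn": 0},{"jaw": 0,"slide": [0.005,0.0576,0],"turn": 0},{"jaw": 0,"slide": [0.005,0.0576,0],"turn": 0},{"jaw": 0,"slide": [0.005,0.0576,0],"turn": 0},{"jaw": 0,"slide": [0,0,0],"turn": 0},{"jaw": 0,"slide": [0,0,0],"turn": 0},{"jaw": 0,"slide": [0,0,0],"turn": 0}]}}

```text
time_s: 19.98
tcp_pos: [0.4196, -0.3786, 0.1182]
tcp_rot: [-179.9, 0.0, -10.7]
wrist_force: [-0.5, 0.6, -2.6]
gripper_width: 0.427
```

```bash
python3 look.py tray c pics/w10.png
```

```text
tray_c_wide 0.93 [288.  78.] 20024 [array([   0.971,  528.04 , -402.197,  169.543]), array([   0.971,  528.04 , -402.197,  -10.457])]
at [ 419.6 -378.6  118.2] [-1.7995e+02  4.0000e-02 -1.0740e+01] t 19.98 F [-0.5  0.6 -2.6] w 39.3
turn total -0.0 rows 0 each -0.0
slide total [ 0. -0. -0.] rows 0 each [ 0. -0. -0.] xy each(6): [ 0. -0. -0.]
```

View pics/w10.png

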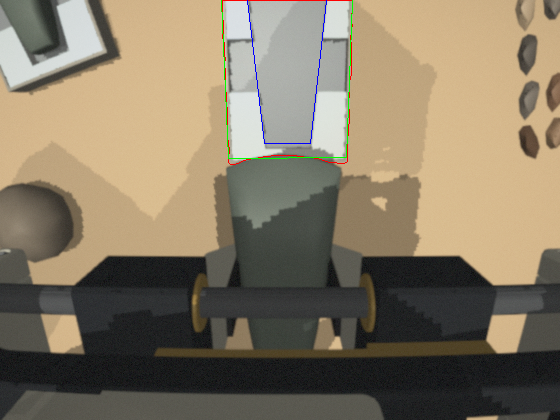

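Call:
{"api": "move_arm", "payload": {"series": [{"jaw": 0,"slide": [-0.03,0,-0.03],"turn": 0},{"jaw": 0,"slide": [-0.02,0,-0.03],"turn": 0},{"jaw": 0,"slide": [0,0,0],"turn": 0},{"jaw": 0,"slide": [0,0,0],"turn": 0},{"jaw": 0,"slide": [0,0,0],"turn": 0}]}}

```text
time_s: 20.7
tcp_pos: [0.3805, -0.3719, 0.1653]
tcp_rot: [-179.9, 0.1, -10.8]
wrist_force: [0.2, 0.1, -3.3]
gripper_width: 0.433
```

```bash
python3 look.py tray c pics/w11.png;  python3 - <<'E'
from station import *
from h import *
s=observe();plan(s,.5240,-.4010,-.004,-10.7)
E
```

```text
tray_c_wide 0.62 [286.  56.] 12248 [array([   0.645,  497.898, -397.518,   80.613]), array([   0.645,  497.898, -397.518,  -99.387])]
at [ 380.5 -371.9  165.3] [-1.7993e+02  7.0000e-02 -1.0770e+01] t 20.7 F [ 0.2  0.1 -3.3] w 39.8
turn total -0.0 rows 0 each -0.0
slide total [ 0. -0. -0.] rows 0 each [ 0. -0. -0.] xy each(6): [ 0. -0. -0.]
at [ 380.4 -372.1  165.5] [-1.7994e+02  6.0000e-02 -1.0780e+01] t 20.8 F [-0.2  0.1 -3.3] w 39.4
turn total -0.0027 rows 1 each -0.0027
slide total [0.1831 0.0022 0.2118] rows 5 each [0.0366 0.0004 0.0424] xy each(6): [0.0305 0.0004 0.0353]
```

View pics/w11.png

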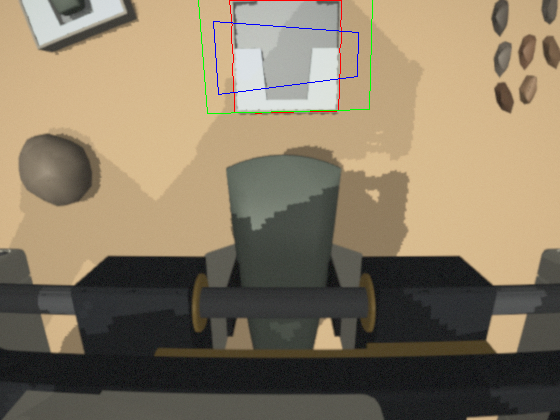

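```bash
cat > look3.py <<'E'
import sys
from station import *
from h import *
# tray fit with initial guess: k png x y yaw(mm,deg); axe-occlusion ignored
k,png=sys.argv[1:3];g=list(map(float,sys.argv[3:6]))
s=observe();f=grab_frame("wrist");cam=wristcam(f,s)
o=outline_of(f,f"tray_{k}_wide");m=o[0]["pixels"];print(o[0]["conf"],m.sum())
S=2;M=cv2.resize(m.astype(np.uint8)*255,None,fx=S,fy=S)>127
pts=tray_pts(k)
def cost(p):
    q=render(cam,xf(pts,p[0]/1e3,p[1]/1e3,np.radians(p[2])),S)>0
    return 1-(q&M).sum()/(q|M).sum()
r=minimize(cost,g,method="Nelder-Mead",options=dict(initial_simplex=[g,[g[0]+4,g[1],g[2]],[g[0],g[1]+4,g[2]],[g[0],g[1],g[2]+3]],xatol=.05,fatol=1e-4))
print(1-r.fun,np.round(r.x,2))
im=f["image"].copy();c,_=cv2.findContours(m.astype(np.uint8),0,1);cv2.drawContours(im,c,-1,(0,0,255),1)
q=proj(cam,xf(pts,r.x[0]/1e3,r.x[1]/1e3,np.radians(r.x[2])));cv2.polylines(im,[cv2.convexHull(q.astype(np.int32))],1,(0,255,0),1)
L,W,l,ww,wn=[v/1000 for v in TR[k]]
h=np.array([(l/2,ww/2,.021),(l/2,-ww/2,.021),(-l/2,-wn/2,.021),(-l/2,wn/2,.021)])
q=proj(cam,xf(h,r.x[0]/1e3,r.x[1]/1e3,np.radians(r.x[2])));cv2.polylines(im,[q.astype(np.int32)],1,(255,0,0),1)
cv2.imwrite(png,im)
plan(s,r.x[0]/1e3,r.x[1]/1e3,-.004,r.x[2])
E
python3 look3.py c pics/w12.png 524 -401 -10.7
```

```text
0.87 12345
0.9858784494618434 [ 524.57 -401.65  -10.6 ]
at [ 380.4 -372.1  165.5] [-1.7994e+02  6.0000e-02 -1.0780e+01] t 20.8 F [-0.2  0.1 -3.3] w 39.4
turn total -0.0062 rows 1 each -0.0062
slide total [0.1839 0.0032 0.2118] rows 5 each [0.0368 0.0006 0.0424] xy each(6): [0.0307 0.0005 0.0353]
```

View pics/w12.png

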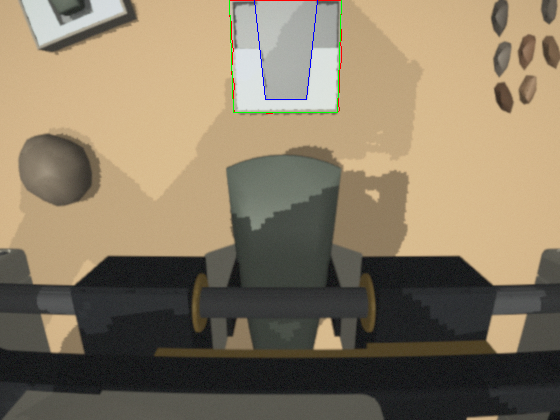

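Call:
{"api": "move_arm", "payload": {"series": [{"jaw": 0,"slide": [0.046,0.0008,0],"turn": -0.004},{"jaw": 0,"slide": [0.046,0.0008,0],"turn": 0},{"jaw": 0,"slide": [0.046,0.0008,0],"turn": 0},{"jaw": 0,"slide": [0.0459,0.0006,0.02],"turn": 0},{"jaw": 0,"slide": [0,0,0.05],"turn": 0},{"jaw": 0,"slide": [0,0,0.05],"turn": 0},{"jaw": 0,"slide": [0,0,0.04],"turn": 0},{"jaw": 0,"slide": [0,0,0.03],"turn": 0},{"jaw": 0,"slide": [0,0,0.015],"turn": 0},{"jaw": 0,"slide": [0,0,0.006],"turn": 0},{"jaw": 0,"slide": [0,0,0],"turn": 0},{"jaw": 0,"slide": [0,0,0],"turn": 0},{"jaw": 0,"slide": [0,0,0],"turn": 0}]}}

```text
time_s: 22.52
tcp_pos: [0.5247, -0.4026, -0.0015]
tcp_rot: [180.0, -0.1, -10.7]
wrist_force: [-0.2, -1.2, -4.3]
gripper_width: 0.432
```

```bash
python3 - <<'E'
from station import *
from h import *
f=grab_frame("wrist");cv2.imwrite("pics/w13.png",f["image"])
s=observe();plan(s,.5245,-.4014,-.0130,-10.7)
E
```

```text
at [ 524.6 -402.5   -1.6] [ 1.7996e+02 -6.0000e-02 -1.0680e+01] t 22.57 F [ 0.3  0.  -3.2] w 39.5
turn total 0.0005 rows 1 each 0.0005
slide total [-0.0004 -0.0013  0.0142] rows 1 each [-0.0004 -0.0013  0.0142] xy each(6): [-0.0001 -0.0002  0.0024]
```

View pics/w13.png

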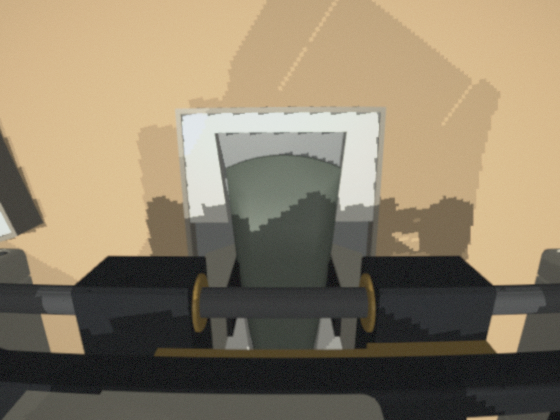

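Call:
{"api": "move_arm", "payload": {"series": [{"jaw": 0,"slide": [0,-0.001,0.004],"turn": 0},{"jaw": 0,"slide": [0,0,0.004],"turn": 0},{"jaw": 0,"slide": [0,0,0.003],"turn": 0},{"jaw": 0,"slide": [0,0,0.002],"turn": 0},{"jaw": 0,"slide": [0,0,0.001],"turn": 0},{"jaw": 0,"slide": [0,0,0],"turn": 0},{"jaw": 0,"slide": [0,0,0],"turn": 0}]}}

```text
time_s: 23.45
tcp_pos: [0.5245, -0.4015, -0.0135]
tcp_rot: [180.0, -0.0, -10.7]
wrist_force: [0.1, 0.3, -2.1]
gripper_width: 0.428
```

Call:
{"api": "move_arm", "payload": {"series": [{"jaw": 0,"slide": [0,0,0.0006],"turn": 0},{"jaw": 0,"slide": [0,0,0.0005],"turn": 0},{"jaw": 0,"slide": [0,0,0],"turn": 0}]}}

```text
time_s: 23.82
tcp_pos: [0.5246, -0.4015, -0.0136]
tcp_rot: [180.0, -0.0, -10.7]
wrist_force: [-3.6, 2.9, 5.5]
gripper_width: 0.432
```

Call:
{"api": "move_arm", "payload": {"series": [{"jaw": 0.47,"slide": [0,0,0],"turn": 0},{"jaw": 0.5,"slide": [0,0,0],"turn": 0},{"jaw": 0.53,"slide": [0,0,0],"turn": 0},{"jaw": 0.53,"slide": [0,0,0],"turn": 0},{"jaw": 0.53,"slide": [0,0,0],"turn": 0},{"jaw": 0.53,"slide": [0,0,-0.005],"turn": 0},{"jaw": 0.53,"slide": [0,0,-0.01],"turn": 0},{"jaw": 0.53,"slide": [0,0,-0.03],"turn": 0},{"jaw": 0.53,"slide": [0,0,-0.05],"turn": 0},{"jaw": 0.6,"slide": [-0.04,0,-0.05],"turn": 0},{"jaw": 0.8,"slide": [-0.04,0,-0.06],"turn": 0},{"jaw": 1,"slide": [0,0,0],"turn": 0},{"jaw": 1,"slide": [0,0,0],"turn": 0}]}}

```text
time_s: 25.45
tcp_pos: [0.4616, -0.3895, 0.1499]
tcp_rot: [180.0, -0.0, -10.7]
wrist_force: [1.0, -0.3, -0.5]
gripper_width: 0.878
```

```bash
python3 look.py axe c pics/w14.png; python3 - <<'E'
from station import *
from h import *
s=observe();plan(s,.375,.156,.16,-4.7)
E
```

```text
axe_c_mid 0.88 [282. 112.] 5739 [array([   0.953,  525.098, -401.587,  -11.244]), array([   0.726,  524.921, -401.445,  173.267])]
axe_c_mid 0.4 [78. 69.] 9161 [array([ 4.18000e-01,  5.77496e+02, -2.16067e+02, -7.58260e+01]), array([ 3.85000e-01,  5.78289e+02, -2.16124e+02,  9.32860e+01])]
at [ 461.6 -389.5  149.9] [ 1.7998e+02 -4.0000e-02 -1.0690e+01] t 25.45 F [ 1.  -0.3 -0.5] w 80.8
turn total -0.0 rows 0 each -0.0
slide total [ 0. -0. -0.] rows 0 each [ 0. -0. -0.] xy each(6): [ 0. -0. -0.]
at [ 461.6 -389.   148.3] [-1.7993e+02  9.0000e-02 -1.0660e+01] t 25.55 F [ 0.1 -0.  -0.3] w 88.6
turn total -0.1988 rows 1 each -0.1988
slide total [-0.1637 -0.6701 -0.0147] rows 11 each [-0.0149 -0.0609 -0.0013] xy each(6): [-0.0273 -0.1117 -0.0024]
```

View pics/w14.png

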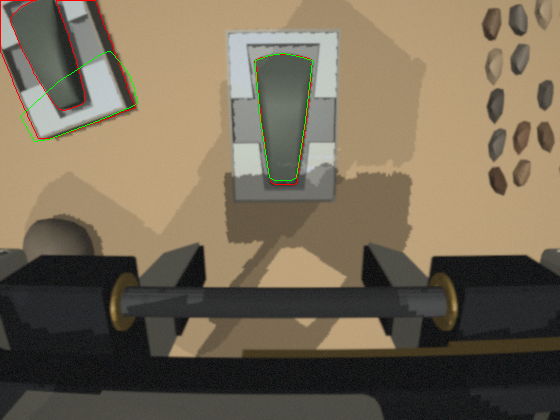

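Call:
{"api": "move_arm", "payload": {"series": [{"jaw": 1,"slide": [0,0,-0.0147],"turn": -0.199},{"jaw": 1,"slide": [-0.0136,-0.0558,0],"turn": 0},{"jaw": 1,"slide": [-0.0136,-0.0558,0],"turn": 0},{"jaw": 1,"slide": [-0.0136,-0.0558,0],"turn": 0},{"jaw": 1,"slide": [-0.0136,-0.0558,0],"turn": 0},{"jaw": 1,"slide": [-0.0136,-0.0558,0],"turn": 0},{"jaw": 1,"slide": [-0.0136,-0.0558,0],"turn": 0},{"jaw": 1,"slide": [-0.0136,-0.0558,0],"turn": 0},{"jaw": 1,"slide": [-0.0136,-0.0558,0],"turn": 0},{"jaw": 1,"slide": [-0.0136,-0.0558,0],"turn": 0},{"jaw": 1,"slide": [-0.0136,-0.0558,0],"turn": 0},{"jaw": 1,"slide": [-0.0136,-0.0558,0],"turn": 0},{"jaw": 1,"slide": [-0.0136,-0.0558,0],"turn": 0},{"jaw": 1,"slide": [0,0,0],"turn": 0},{"jaw": 1,"slide": [0,0,0],"turn": 0},{"jaw": 1,"slide": [0,0,0],"turn": 0}]}}

```text
time_s: 27.55
tcp_pos: [0.3757, 0.1542, 0.1609]
tcp_rot: [180.0, 0.0, -4.8]
wrist_force: [0.9, -0.6, 0.4]
gripper_width: 1.002
```

```bash
python3 look2.py d pics/w15.png 283 130
```

```text
net [(0.85, [282.5, 95.6])]
7015
[array([  0.98 , 447.477, 148.481,  -4.068]), array([   0.738,  446.887,  148.429, -175.837])]
at [375.7 154.2 160.9] [ 1.7997e+02  5.0000e-02 -4.7900e+00] t 27.55 F [ 0.9 -0.6  0.4] w 92.2
turn total -0.0241 rows 1 each -0.0241
slide total [0.09   0.0008 0.2336] rows 4 each [0.0225 0.0002 0.0584] xy each(6): [0.015  0.0001 0.0389]
```

View pics/w15.png

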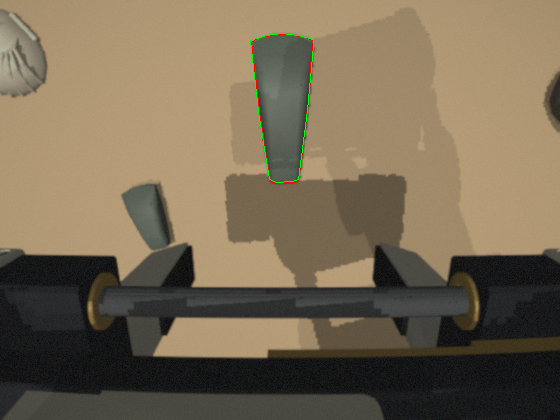

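Call:
{"api": "move_arm", "payload": {"series": [{"jaw": 1,"slide": [0.045,0.0004,0],"turn": -0.024},{"jaw": 1,"slide": [0.045,0.0004,0],"turn": 0},{"jaw": 1,"slide": [0,0,0.05],"turn": 0},{"jaw": 1,"slide": [0,0,0.05],"turn": 0},{"jaw": 1,"slide": [0,0,0.05],"turn": 0},{"jaw": 1,"slide": [0,0,0.04],"turn": 0},{"jaw": 1,"slide": [0,0,0.025],"turn": 0},{"jaw": 1,"slide": [0,0,0.012],"turn": 0},{"jaw": 1,"slide": [0,0,0.006],"turn": 0},{"jaw": 1,"slide": [0,0,0],"turn": 0},{"jaw": 0.6,"slide": [0,0,0],"turn": 0},{"jaw": 0.4,"slide": [0,0,0],"turn": 0},{"jaw": 0.2,"slide": [0,0,0],"turn": 0},{"jaw": 0,"slide": [0,0,0],"turn": 0},{"jaw": 0,"slide": [0,0,0],"turn": 0},{"jaw": 0,"slide": [0,0,0],"turn": 0},{"jaw": 0,"slide": [0,0,0],"turn": 0},{"jaw": 0,"slide": [0,0,0],"turn": 0}], "grip_force": 40}}

```text
time_s: 29.9
tcp_pos: [0.4473, 0.1489, -0.0251]
tcp_rot: [180.0, -0.0, -4.0]
wrist_force: [0.3, -1.0, 0.6]
gripper_width: 0.478
```

```bash
python3 - <<'E'
from station import *
from h import *
s=observe();a=np.radians(-3.4)
plan(s,.6468-.155*np.cos(a),.2162-.155*np.sin(a),.165,-3.4)
E
```

```text
at [447.3 148.9 -25.1] [ 1.7999e+02 -1.0000e-02 -3.9900e+00] t 29.9 F [ 0.3 -1.   0.6] w 44.0
turn total -0.0197 rows 1 each -0.0197
slide total [ 0.0502 -0.0988 -0.2377] rows 4 each [ 0.0125 -0.0247 -0.0594] xy each(6): [ 0.0084 -0.0165 -0.0396]
```

Call:
{"api": "move_arm", "payload": {"series": [{"jaw": 0,"slide": [0,0,-0.02],"turn": 0},{"jaw": 0,"slide": [0,0,-0.04],"turn": 0},{"jaw": 0,"slide": [0,0,-0.06],"turn": 0},{"jaw": 0,"slide": [0,0,-0.06],"turn": -0.02},{"jaw": 0,"slide": [0.017,-0.033,-0.03],"turn": 0},{"jaw": 0,"slide": [0.017,-0.033,-0.018],"turn": 0},{"jaw": 0,"slide": [0.016,-0.033,-0.01],"turn": 0},{"jaw": 0,"slide": [0,0,0],"turn": 0},{"jaw": 0,"slide": [0,0,0],"turn": 0},{"jaw": 0,"slide": [0,0,0],"turn": 0}]}}

```text
time_s: 31.15
tcp_pos: [0.4911, 0.2249, 0.1646]
tcp_rot: [180.0, 0.1, -3.4]
wrist_force: [0.0, 0.2, -4.3]
gripper_width: 0.481
```

```bash
python3 look3.py d pics/w16.png 647 216.5 -3.3
```

```text
0.56 12988
0.9908637236084453 [647.97 215.83  -3.63]
at [491.1 224.9 164.6] [ 1.7995e+02  1.0000e-01 -3.4300e+00] t 31.15 F [ 0.   0.2 -4.3] w 44.2
turn total 0.0064 rows 1 each 0.0064
slide total [ 0.1964 -0.0011  0.2107] rows 5 each [ 0.0393 -0.0002  0.0421] xy each(6): [ 0.0327 -0.0002  0.0351]
```

View pics/w16.png

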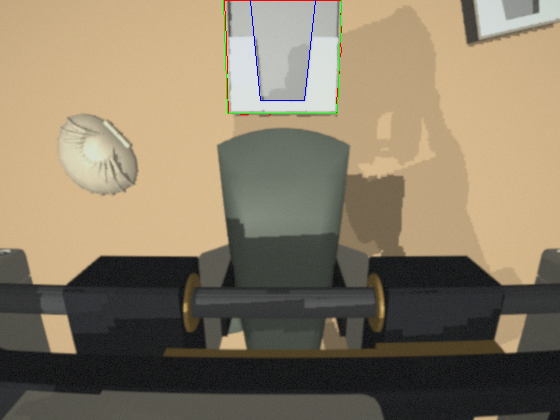

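Call:
{"api": "move_arm", "payload": {"series": [{"jaw": 0,"slide": [0.049,-0.0003,0],"turn": 0.003},{"jaw": 0,"slide": [0.049,-0.0003,0],"turn": 0},{"jaw": 0,"slide": [0.049,-0.0003,0],"turn": 0},{"jaw": 0,"slide": [0.049,-0.0002,0],"turn": 0},{"jaw": 0,"slide": [0,0,0.05],"turn": 0},{"jaw": 0,"slide": [0,0,0.05],"turn": 0},{"jaw": 0,"slide": [0,0,0.05],"turn": 0},{"jaw": 0,"slide": [0,0,0.034],"turn": 0},{"jaw": 0,"slide": [0,0,0.016],"turn": 0},{"jaw": 0,"slide": [0,0,0.008],"turn": 0},{"jaw": 0,"slide": [0,0,0],"turn": 0},{"jaw": 0,"slide": [0,0,0],"turn": 0},{"jaw": 0,"slide": [0,0,0],"turn": 0}]}}

```text
time_s: 32.88
tcp_pos: [0.649, 0.2172, -0.0001]
tcp_rot: [-180.0, -0.1, -3.5]
wrist_force: [0.2, -0.9, -4.3]
gripper_width: 0.477
```

```bash
python3 - <<'E'
from station import *
from h import *
f=grab_frame("wrist");cv2.imwrite("pics/w17.png",f["image"])
s=observe();plan(s,.6478,.2160,-.0128,-3.5)
E
```

```text
at [ 6.489e+02  2.171e+02 -3.000e-01] [-1.7999e+02 -8.0000e-02 -3.4800e+00] t 32.92 F [ 1.2  0.8 -4. ] w 43.8
turn total 0.0006 rows 1 each 0.0006
slide total [-0.0013  0.0015  0.0156] rows 1 each [-0.0013  0.0015  0.0156] xy each(6): [-0.0002  0.0003  0.0026]
```

View pics/w17.png

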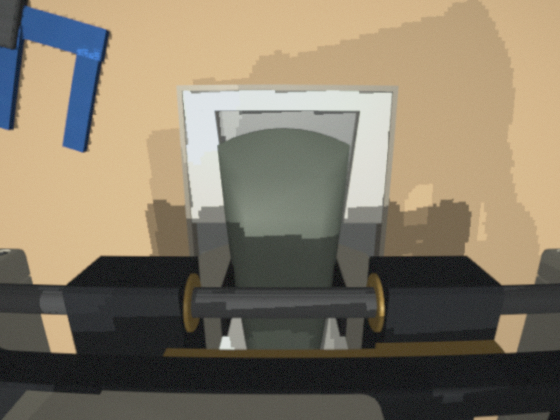

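Call:
{"api": "move_arm", "payload": {"series": [{"jaw": 0,"slide": [-0.0013,0.0013,0.004],"turn": 0},{"jaw": 0,"slide": [0,0,0.004],"turn": 0},{"jaw": 0,"slide": [0,0,0.004],"turn": 0},{"jaw": 0,"slide": [0,0,0.002],"turn": 0},{"jaw": 0,"slide": [0,0,0.001],"turn": 0},{"jaw": 0,"slide": [0,0,0],"turn": 0},{"jaw": 0,"slide": [0,0,0],"turn": 0}]}}

```text
time_s: 33.8
tcp_pos: [0.6474, 0.2161, -0.013]
tcp_rot: [180.0, -0.0, -3.5]
wrist_force: [0.1, -0.5, -3.0]
gripper_width: 0.479
```

Call:
{"api": "move_arm", "payload": {"series": [{"jaw": 0,"slide": [0,0,0.0006],"turn": 0},{"jaw": 0,"slide": [0,0,0.0005],"turn": 0},{"jaw": 0,"slide": [0,0,0],"turn": 0}]}}

```text
time_s: 34.17
tcp_pos: [0.6475, 0.2161, -0.0131]
tcp_rot: [-180.0, -0.0, -3.5]
wrist_force: [-3.9, -1.5, 5.9]
gripper_width: 0.479
```

Call:
{"api": "move_arm", "payload": {"series": [{"jaw": 0.52,"slide": [0,0,0],"turn": 0},{"jaw": 0.55,"slide": [0,0,0],"turn": 0},{"jaw": 0.58,"slide": [0,0,0],"turn": 0},{"jaw": 0.58,"slide": [0,0,0],"turn": 0},{"jaw": 0.58,"slide": [0,0,0],"turn": 0},{"jaw": 0.58,"slide": [0,0,-0.005],"turn": 0},{"jaw": 0.58,"slide": [0,0,-0.01],"turn": 0},{"jaw": 0.58,"slide": [0,0,-0.03],"turn": 0},{"jaw": 0.58,"slide": [0,0,-0.05],"turn": 0},{"jaw": 0.7,"slide": [-0.04,0,-0.05],"turn": 0},{"jaw": 0.8,"slide": [-0.05,0,-0.06],"turn": 0},{"jaw": 1,"slide": [0,0,0],"turn": 0},{"jaw": 1,"slide": [0,0,0],"turn": 0}]}}

```text
time_s: 35.8
tcp_pos: [0.5756, 0.2205, 0.1504]
tcp_rot: [-180.0, -0.1, -3.5]
wrist_force: [0.3, -1.1, -0.2]
gripper_width: 0.963
```

```bash
python3 look.py axe d pics/w18.png; python3 - <<'E'
from station import *
from h import *
s=observe();plan(s,.352-.06,.300-.012,.16,12)
E
```

```text
axe_d_mid 0.7 [284.  96.] 8066 [array([  0.935, 648.698, 216.107,  -3.049]), array([   0.73 ,  648.651,  216.113, -179.402])]
at [575.6 220.5 150.4] [-1.80e+02 -5.00e-02 -3.48e+00] t 35.8 F [ 0.3 -1.1 -0.2] w 88.6
turn total -0.0 rows 0 each -0.0
slide total [ 0. -0. -0.] rows 0 each [ 0. -0. -0.] xy each(6): [ 0. -0. -0.]
at [575.4 220.1 148.6] [ 1.7995e+02  1.1000e-01 -3.5000e+00] t 35.9 F [ 0.8 -0.7 -0.3] w 91.6
turn total -0.5168 rows 2 each -0.2584
slide total [-0.3288 -0.1566 -0.0142] rows 6 each [-0.0548 -0.0261 -0.0024] xy each(6): [-0.0548 -0.0261 -0.0024]
```

View pics/w18.png

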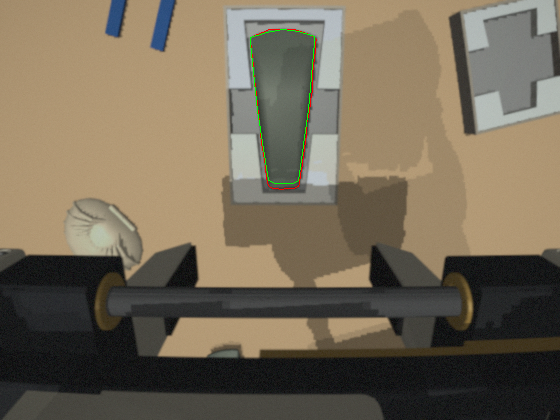

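Call:
{"api": "move_arm", "payload": {"series": [{"jaw": 1,"slide": [0,0,-0.007],"turn": -0.258},{"jaw": 1,"slide": [0,0,-0.007],"turn": -0.258},{"jaw": 1,"slide": [-0.0548,-0.0261,0],"turn": 0},{"jaw": 1,"slide": [-0.0548,-0.0261,0],"turn": 0},{"jaw": 1,"slide": [-0.0548,-0.0261,0],"turn": 0},{"jaw": 1,"slide": [-0.0548,-0.0261,0],"turn": 0},{"jaw": 1,"slide": [-0.0548,-0.0261,0],"turn": 0},{"jaw": 1,"slide": [-0.0548,-0.0261,0],"turn": 0},{"jaw": 1,"slide": [0,0,0],"turn": 0},{"jaw": 1,"slide": [0,0,0],"turn": 0},{"jaw": 1,"slide": [0,0,0],"turn": 0}]}}

```text
time_s: 37.28
tcp_pos: [0.2933, 0.2882, 0.1608]
tcp_rot: [180.0, 0.0, 11.9]
wrist_force: [-0.5, -0.1, -0.2]
gripper_width: 0.999
```

```bash
python3 look2.py a pics/w19.png 283 130
```

```text
net [(0.91, [285.6, 119.0])]
2441
[array([  0.937, 353.344, 297.741,  10.605]), array([   0.738,  352.188,  297.99 , -161.189])]
at [293.3 288.2 160.8] [1.7997e+02 2.0000e-02 1.1920e+01] t 37.27 F [-0.5 -0.1 -0.2] w 91.9
turn total 0.044 rows 1 each 0.044
slide total [0.076  0.0021 0.2334] rows 4 each [0.019  0.0005 0.0584] xy each(6): [0.0127 0.0003 0.0389]
```

View pics/w19.png

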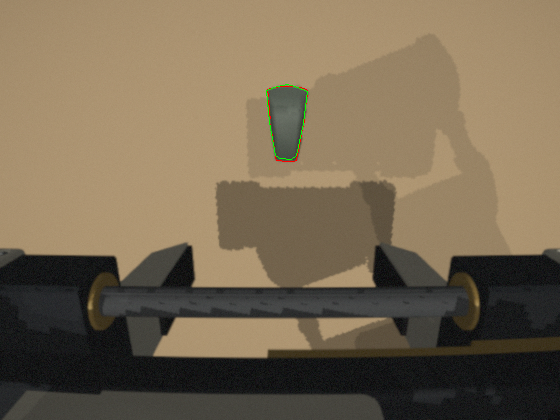

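Call:
{"api": "move_arm", "payload": {"series": [{"jaw": 1,"slide": [0.038,0.001,0],"turn": 0.044},{"jaw": 1,"slide": [0.038,0.001,0],"turn": 0},{"jaw": 1,"slide": [0,0,0.05],"turn": 0},{"jaw": 1,"slide": [0,0,0.05],"turn": 0},{"jaw": 1,"slide": [0,0,0.05],"turn": 0},{"jaw": 1,"slide": [0,0,0.04],"turn": 0},{"jaw": 1,"slide": [0,0,0.025],"turn": 0},{"jaw": 1,"slide": [0,0,0.012],"turn": 0},{"jaw": 1,"slide": [0,0,0.006],"turn": 0},{"jaw": 1,"slide": [0,0,0],"turn": 0},{"jaw": 0.6,"slide": [0,0,0],"turn": 0},{"jaw": 0.4,"slide": [0,0,0],"turn": 0},{"jaw": 0.2,"slide": [0,0,0],"turn": 0},{"jaw": 0,"slide": [0,0,0],"turn": 0},{"jaw": 0,"slide": [0,0,0],"turn": 0},{"jaw": 0,"slide": [0,0,0],"turn": 0},{"jaw": 0,"slide": [0,0,0],"turn": 0},{"jaw": 0,"slide": [0,0,0],"turn": 0}], "grip_force": 25}}

```text
time_s: 39.62
tcp_pos: [0.3521, 0.2987, -0.0253]
tcp_rot: [180.0, -0.0, 10.7]
wrist_force: [0.8, -0.0, 0.2]
gripper_width: 0.343
```

```bash
python3 - <<'E'
from station import *
from h import *
s=observe();a=np.radians(11.2)
plan(s,.6788-.11*np.cos(a),.0058-.11*np.sin(a),.12,11.2)
E
```

```text
at [352.1 298.7 -25.3] [179.99  -0.    10.68] t 39.62 F [ 0.8 -0.   0.2] w 31.6
turn total -0.0174 rows 1 each -0.0174
slide total [ 0.192   0.4384 -0.1816] rows 8 each [ 0.024   0.0548 -0.0227] xy each(6): [ 0.032   0.0731 -0.0303]
```

Call:
{"api": "move_arm", "payload": {"series": [{"jaw": 0,"slide": [0,0,-0.02],"turn": 0},{"jaw": 0,"slide": [0,0,-0.04],"turn": 0},{"jaw": 0,"slide": [0,0,-0.06],"turn": 0},{"jaw": 0,"slide": [0,0,-0.06],"turn": -0.017},{"jaw": 0,"slide": [0.024,0.0548,0],"turn": 0},{"jaw": 0,"slide": [0.024,0.0548,0],"turn": 0},{"jaw": 0,"slide": [0.024,0.0548,0],"turn": 0},{"jaw": 0,"slide": [0.024,0.0548,0],"turn": 0},{"jaw": 0,"slide": [0.024,0.0548,0],"turn": 0},{"jaw": 0,"slide": [0.024,0.0548,0],"turn": 0},{"jaw": 0,"slide": [0.024,0.0548,0],"turn": 0},{"jaw": 0,"slide": [0.024,0.0548,0],"turn": 0},{"jaw": 0,"slide": [0,0,0],"turn": 0},{"jaw": 0,"slide": [0,0,0],"turn": 0},{"jaw": 0,"slide": [0,0,0],"turn": 0}]}}

```text
time_s: 41.5
tcp_pos: [0.57, -0.0144, 0.1187]
tcp_rot: [-180.0, 0.0, 11.3]
wrist_force: [0.1, 1.3, -1.8]
gripper_width: 0.343
```

```bash
python3 look3.py a pics/w20.png 679 5.8 11.2
```

```text
0.93 15008
0.9928708800318323 [680.     5.36  11.12]
at [570.  -14.4 118.7] [-1.7998e+02  4.0000e-02  1.1250e+01] t 41.5 F [ 0.1  1.3 -1.8] w 31.6
turn total 0.0043 rows 1 each 0.0043
slide total [0.1396 0.0022 0.1534] rows 4 each [0.0349 0.0006 0.0384] xy each(6): [0.0233 0.0004 0.0256]
```

View pics/w20.png

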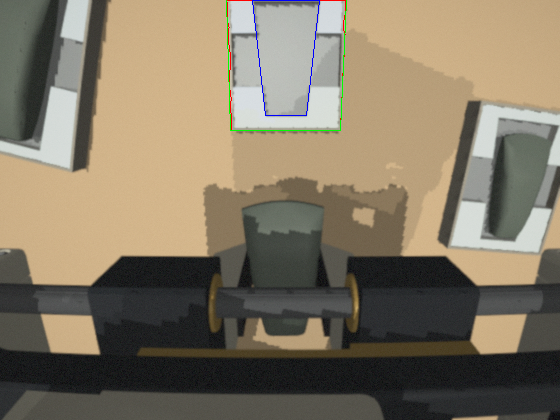

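Call:
{"api": "move_arm", "payload": {"series": [{"jaw": 0,"slide": [0.046,0.0007,0],"turn": 0.003},{"jaw": 0,"slide": [0.046,0.0007,0],"turn": 0},{"jaw": 0,"slide": [0.046,0.0007,0],"turn": 0},{"jaw": 0,"slide": [0,0,0.05],"turn": 0},{"jaw": 0,"slide": [0,0,0.05],"turn": 0},{"jaw": 0,"slide": [0,0,0.03],"turn": 0},{"jaw": 0,"slide": [0,0,0.015],"turn": 0},{"jaw": 0,"slide": [0,0,0.008],"turn": 0},{"jaw": 0,"slide": [0,0,0],"turn": 0},{"jaw": 0,"slide": [0,0,0],"turn": 0},{"jaw": 0,"slide": [0,0,0],"turn": 0}]}}

```text
time_s: 42.98
tcp_pos: [0.68, 0.004, -0.0027]
tcp_rot: [180.0, -0.1, 11.1]
wrist_force: [0.6, -0.6, -0.5]
gripper_width: 0.343
```

```bash
python3 - <<'E'
from station import *
from h import *
f=grab_frame("wrist");cv2.imwrite("pics/w21.png",f["image"])
s=observe();plan(s,.6785,.0052,-.0130,11.15)
E
```

```text
at [679.8   4.   -2.9] [ 1.7997e+02 -7.0000e-02  1.1090e+01] t 43.02 F [-0.1 -0.1 -0.6] w 31.4
turn total -0.0019 rows 1 each -0.0019
slide total [-0.0014 -0.0018  0.0127] rows 1 each [-0.0014 -0.0018  0.0127] xy each(6): [-0.0002 -0.0003  0.0021]
```

View pics/w21.png

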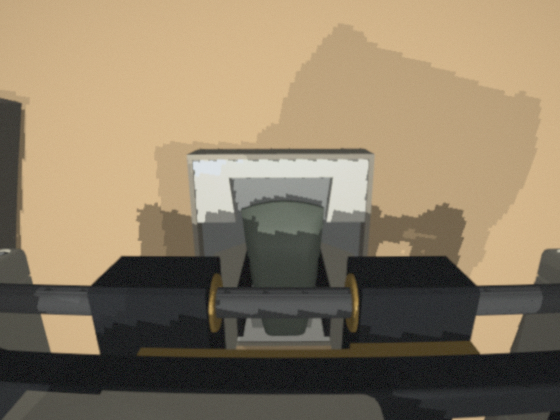

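Call:
{"api": "move_arm", "payload": {"series": [{"jaw": 0,"slide": [-0.0012,-0.0014,0.004],"turn": 0},{"jaw": 0,"slide": [0,0,0.004],"turn": 0},{"jaw": 0,"slide": [0,0,0.002],"turn": 0},{"jaw": 0,"slide": [0,0,0.001],"turn": 0},{"jaw": 0,"slide": [0,0,0.001],"turn": 0},{"jaw": 0,"slide": [0,0,0],"turn": 0},{"jaw": 0,"slide": [0,0,0],"turn": 0}]}}

```text
time_s: 43.9
tcp_pos: [0.6784, 0.005, -0.0131]
tcp_rot: [180.0, -0.0, 11.1]
wrist_force: [-0.6, 0.3, 0.3]
gripper_width: 0.342
```

Call:
{"api": "move_arm", "payload": {"series": [{"jaw": 0,"slide": [0,0,0.0006],"turn": 0},{"jaw": 0,"slide": [0,0,0.0005],"turn": 0},{"jaw": 0,"slide": [0,0,0],"turn": 0}]}}

```text
time_s: 44.28
tcp_pos: [0.6786, 0.005, -0.0133]
tcp_rot: [180.0, -0.0, 11.1]
wrist_force: [-1.5, 0.3, 4.9]
gripper_width: 0.34
```

Call:
{"api": "move_arm", "payload": {"series": [{"jaw": 0.38,"slide": [0,0,0],"turn": 0},{"jaw": 0.41,"slide": [0,0,0],"turn": 0},{"jaw": 0.44,"slide": [0,0,0],"turn": 0},{"jaw": 0.44,"slide": [0,0,0],"turn": 0},{"jaw": 0.44,"slide": [0,0,0],"turn": 0},{"jaw": 0.44,"slide": [0,0,-0.005],"turn": 0},{"jaw": 0.44,"slide": [0,0,-0.01],"turn": 0},{"jaw": 0.44,"slide": [0,0,-0.03],"turn": 0},{"jaw": 0.44,"slide": [0,0,-0.05],"turn": 0},{"jaw": 0.6,"slide": [-0.04,0,-0.05],"turn": 0},{"jaw": 0.8,"slide": [-0.04,0,-0.06],"turn": 0},{"jaw": 1,"slide": [0,0,0],"turn": 0},{"jaw": 1,"slide": [0,0,0],"turn": 0}]}}

```text
time_s: 45.9
tcp_pos: [0.6156, -0.0073, 0.1503]
tcp_rot: [180.0, -0.0, 11.1]
wrist_force: [0.0, -0.6, -0.6]
gripper_width: 0.823
```

```bash
python3 look.py axe a pics/w22.png
```

```text
axe_a_mid 0.78 [286. 116.] 2800 [array([  0.889, 679.195,   5.195,  11.897]), array([   0.729,  679.06 ,    5.126, -163.903])]
at [615.6  -7.3 150.3] [ 1.7999e+02 -5.0000e-02  1.1090e+01] t 45.9 F [ 0.  -0.6 -0.6] w 75.7
turn total -0.0 rows 0 each -0.0
slide total [ 0.  0. -0.] rows 0 each [ 0.  0. -0.] xy each(6): [ 0.  0. -0.]
```

View pics/w22.png

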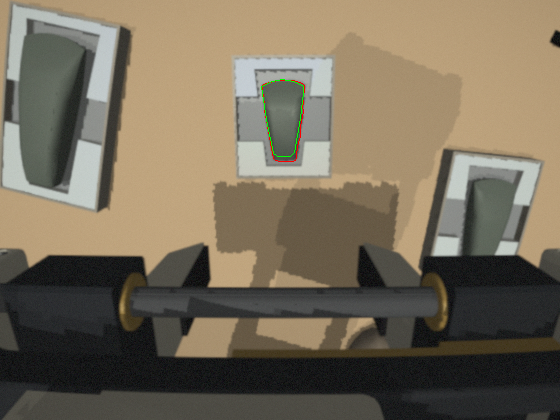

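Call:
{"api": "move_arm", "payload": {"series": [{"jaw": 1,"slide": [-0.06,0,-0.04],"turn": 0},{"jaw": 1,"slide": [-0.06,0,-0.04],"turn": 0},{"jaw": 1,"slide": [-0.06,0,0],"turn": 0},{"jaw": 1,"slide": [0,0,0],"turn": 0},{"jaw": 1,"slide": [0,0,0],"turn": 0},{"jaw": 1,"slide": [0,0,0],"turn": 0}]}}

```text
time_s: 46.75
tcp_pos: [0.4752, -0.0349, 0.2132]
tcp_rot: [-180.0, 0.0, 11.1]
wrist_force: [0.1, 0.8, -1.3]
gripper_width: 1.003
```

```bash
python3 - <<'E'
from station import *
from h import *
f=grab_frame("top");cam=cam_of(f)
R=cv2.Rodrigues(cam[2])[0];M=np.eye(4);M[:3,:3]=R.T;M[:3,3]=-R.T@cam[3]
W,u,v=cloud(f,M)
for k,c,a in(("a",(.6795,.0053),11.1),("b",(.6223,-.2104),5.8),("c",(.5245,-.4014),-10.7),("d",(.6478,.216),-3.5)):
    a=np.radians(a);D=W[:,:2]-c;X=D[:,0]*np.cos(a)+D[:,1]*np.sin(a);Y=-D[:,0]*np.sin(a)+D[:,1]*np.cos(a)
    L=AX[k][0]/1e3
    g=[np.median(W[(abs(X-x)<.006)&(abs(Y)<.007),2])*1e3 for x in(-L*.3,-L*.15,0,L*.15,L*.3)]
    print(k,"expected mid top",12+AX[k][4],"meas along",np.round(g,1))
for nm in["hammerstone_mid","shell_mid"]:
    d=outline_of(f,nm)
    if d:print(nm,d[0]["location"],unproj(cam,[d[0]["location"]],.02).round(4))
cv2.imwrite("pics/top9.png",cv2.resize(f["image"],None,fx=3,fy=3,interpolation=cv2.INTER_CUBIC)[400:960,320:1120+0])
g=grab_frame("scene");cv2.imwrite("pics/s9.png",g["image"])
E
```

```text
a expected mid top 34 meas along [nan nan nan nan nan]
b expected mid top 37 meas along [nan nan nan nan nan]
c expected mid top 40 meas along [39.6 40.2 40.3 39.4 35.4]
d expected mid top 44 meas along [43.8 45.2 44.2 44.2 40.3]
hammerstone_mid [323.3, 253.5] [[ 0.4453 -0.1305  0.02  ]]
shell_mid [119.2, 218.2] [[0.5314 0.415  0.02  ]]
  return _methods._mean(a, axis=axis, dtype=dtype,
  ret = ret.dtype.type(ret / rcount)
```

View pics/s9.png

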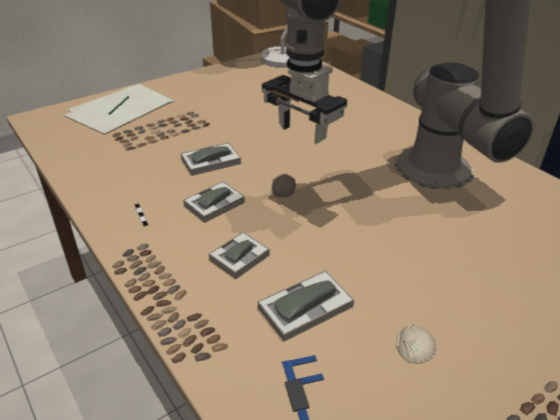

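```bash
python3 - <<'E'
from station import *
from h import *
f=grab_frame("scene");cam=cam_of(f)
R=cv2.Rodrigues(cam[2])[0];M=np.eye(4);M[:3,:3]=R.T;M[:3,3]=-R.T@cam[3]
W,u,v=cloud(f,M)
for k,c,a in(("a",(.6795,.0053),11.1),("b",(.6223,-.2104),5.8),("c",(.5245,-.4014),-10.7),("d",(.6478,.216),-3.5)):
    a=np.radians(a);D=W[:,:2]-c;X=D[:,0]*np.cos(a)+D[:,1]*np.sin(a);Y=-D[:,0]*np.sin(a)+D[:,1]*np.cos(a)
    L=AX[k][0]/1e3
    g=[np.median(W[(abs(X-x)<.006)&(abs(Y)<.007)&(W[:,2]<.1),2])*1e3 for x in(-L*.3,-L*.15,0,L*.15,L*.3)]
    print(k,"expected mid top",12+AX[k][4],"meas along",np.round(g,1))
a=np.load("scene0.npz")["image"].astype(int);b=f["image"].astype(int)
for n,(x,y) in dict(hammer=(284,185),shell=(416,344)).items():
    print(n,abs(a[y-22:y+22,x-22:x+22]-b[y-22:y+22,x-22:x+22]).mean())
for n in("hammerstone_mid","shell_mid"):
    print(n,[d["location"] for d in spot_in(f,n)][:1])
print(observe()["wrist_force"])
E
```

```text
a expected mid top 34 meas along [30.5 31.4 31.7 31.2 28. ]
b expected mid top 37 meas along [33.8 34.8 34.  33.4 31.9]
c expected mid top 40 meas along [35.4 36.5 37.3 37.3 33. ]
d expected mid top 44 meas along [40.8 42.7 42.3 41.6 37.7]
hammer 30.434400826446282
shell 3.2257231404958677
hammerstone_mid [[282.4, 187.9]]
shell_mid [[416.8, 344.4]]
[-0.01480933  0.76063671  0.0194397 ]
```

```bash
python3 -c "
from station import *
print(workorder.job_done(), observe()['time_s'])"
```

```text
the job is handed in; nothing more can be done
the job is handed in; nothing more can be done
```

All four axe heads are lying flat in their own trays, cutting edge in the wide end, and the job is handed in at about 47 s. Each was lowered until the wrist felt light contact of about 5–6 N, then released.

**Last checks**
- **Fit:** The wrist pictures taken after each release show every axe head inside its hollow. They lie within about 1 mm of where I measured the tray centres, and within about 1° of the trays' angles.
- **Seating:** The top camera's range gives mid-length tops of 40.3 mm for c (40 expected) and 44.2 mm for d (44 expected). The arm hid a and b from that camera.
- **Scene camera:** It reads all four about 2–3 mm low (a 31.7 against 34, b 34.0 against 37). The bias is about the same on all four, and I put it down to calibration. All four read level along their length.
- **Bystanders:** The shell reads within 7 mm of its first top-camera spot, and its patch of the scene picture is almost unchanged. The last top-camera fix on the hammerstone was about 20 mm off because the arm partly hid it. The scene camera shows it still in place, and nothing touched it.

**What disagreed:** The fingertips did not match the given figures. They stand about 30 mm behind the reported TCP, not 8 mm ahead of it. Because of this, my first grasp on axe b closed in the air above it without touching. I measured the offset from the wrist camera's range data and used it for every later grasp, and the grip widths then matched the stated axe widths.

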